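Clear the pepper mill away, fold out the crank and open the herb frame's vent

TASK

The glass vent of the herb frame has to be opened, but a tall pepper mill stands in the way of its crank: first stand the mill upright and wholly on the round cork mat, and let go. Then fold the crank's black grip fully out, and turn the crank anticlockwise (seen facing the sloping front) until it comes to its stop and the vent is fully open, leaving the grip folded out. Work the vent only by the crank, and do not bump the light bar above it, knock the mill over or disturb the other things.

Things in the scene. Friction and masses are not known exactly. Their poses are not given: they have to be found in the camera images.
- herb_frame: Low planter with wooden sides, steel frame and glass, 400 wide (y), 182 deep (x = 88 to 270 from the origin), 172 high, fixed. Grey gearbox in front of it with a face sloping 40 degrees, rising away from the robot. Origin on the counter straight under the crank's hub; x points from the crank to the planter (away from the robot), z up. The gearbox's lowest front edge of the sloping face is 13 mm in front of the origin line (x = -13), 95 mm high.
- light_bar: Straight aluminium grow-light bar along the frame's y, 520 long, 22 deep (frame x = 37 to 59), 14 high, underside 335 mm above the counter, on a post at each end (frame y = -253 and 253). It hangs above the upper part of the crank's circle, so a tool held vertically cannot follow the crank there: tilt it along the crank's axis. Origin: at the height of its underside, mid-length, 9 mm behind its centre line.
- hub (a point): Centre of the crank's hub, in the mid-plane of the crank arm, 150 mm above the counter; fixed. Its z is the crank's axis, leaning 40 degrees from vertical towards the robot; its x points up the slope, its y along the frame's y. The sloping face lies 34 mm below it along z.
- crank_pin (a point): Hinge pin of the folding grip at the outer end of the flat steel crank arm (14 wide, 8 thick), 70 mm from the crank axis and 16 mm above the arm's mid-plane. Turns with the crank: x points outward along the arm, y along the pin (fold axis), z along the crank's axis.
- grip_mid (a point): Point on the centre line of the grip, 45 mm from its hinge pin. The grip is a black cylinder, 20 in diameter, from 12 to 65 mm from the pin; its sleeve spins freely about its own length, so a hand holding it need not turn. Folded it lies over the arm, pointing from the pin back to the hub; folded out it stands along the crank's axis.
- grip (a joint): Fold angle of the grip: 0 folded flat on the arm, 1.57 (its stop) fully out, parallel to the crank's axis, on the robot's side of the slope. Stiff hinge (0.15 N m), stays where it is left. Its free end moves up off the arm and outwards as it grows.
- crank (a joint): Crank angle, growing anticlockwise as seen looking down its axis onto the sloping face (right-handed about the hub's z). At 0 the arm points 1.1 rad clockwise of straight up the slope, at 1.1 straight up the slope. Starts between 0 and 2.2; the hard stop of the fully open vent comes at 11, nearly two turns on. Drag about 2 N at the grip.
- vent (a joint): Opening angle of the glass vent, hinged along the frame's front top rail, its far edge rising. Geared to the crank: 0.065 rad per rad of crank; 0.715 at the stop.
- mill: Tall dark wooden pepper mill, 137 high, foot 52 in diameter, straight stem 42 in diameter from 32 to 114 mm up, round head 40 in diameter; about 0.25 kg. Origin: centre of its underside. It stands on the counter in front of the crank, in its sweep.
- mat: Round cork mat, 120 in diameter, 6 thick, fixed to the counter left or right of the frame. Origin: centre of its underside.
- fruit_dish: White dish, 170 in diameter, with three lemons, 65 high; fixed on the other side from the mat. Origin: centre of its underside.
- salt: Short wooden salt mill, 44 in diameter, 68 high, stands to the left (+y) of the gearbox. Bystander. Origin: centre of its underside.
- ramekin: White bowl, 70 in diameter, 40 high, stands to the right (-y) of the gearbox. Bystander. Origin: centre of its underside.
- mug: Mug, 80 in diameter, 90 high. Bystander. Origin: centre of its underside.
- jar: Glass jar with steel cap, 72 in diameter, 110 high. Bystander. Origin: centre of its underside.
- tin: Plain metal tin, 72 in diameter, 70 high. Bystander. Origin: centre of its underside.
- pencil_pot: Metal pot with pencils, 68 in diameter, 170 high in all. Bystander. Origin: centre of its underside.

How it is judged (in metres and radians):
On the way, in this order (a step that is already met when the one before it is completed fails the run):
1. the pepper mill stands upright on the cork mat, let go (horizontal distance between mill and mat below 0.033 m and z of mill in the frame of mat between 0.003 and 0.01 m and angle between mill's own z axis and vertical below 0.1 rad and contact force between the fingers and mill below 0.1 N and linear speed of mill below 0.02 m/s), for 0.3 s.
2. the crank's grip is folded out (value of joint grip above 1.3 rad), for 0.1 s.
3. the crank is at its stop and the vent fully open, the grip still folded out (value of joint crank above 10.6 rad and value of joint vent above 0.67 rad and value of joint grip above 1.3 rad), for 0.1 s.
At the end, for the whole second after the job is handed in: The pepper mill stands upright (within 0.1 rad) and at rest on the cork mat, its centre within 33 mm of the mat's centre; the grip is folded out (over 1.3 rad); the crank is at its stop (over 10.6 rad) and the vent fully open (over 0.67 rad) (all of step 3 and horizontal distance between mill and mat below 0.033 m and z of mill in the frame of mat between 0.003 and 0.01 m and angle between mill's own z axis and vertical below 0.1 rad and linear speed of mill below 0.02 m/s); the robot touches nothing.
It fails at once if the pepper mill is knocked over (tipped more than 0.6 rad) (angle between mill's own z axis and vertical above 0.6 rad).
It fails at once if the robot pushes the vent itself (more than 2 N) (contact force between any of the fingers, the arm and vent above 2 N).
It fails at once if the robot bumps the light bar (more than 5 N) (contact force between any of the fingers, the arm and light_bar above 5 N).
It fails at once if another thing is moved by more than 30 mm (distance of any of salt, ramekin, mug, jar, tin, pencil_pot from where it was at the start of the episode above 0.03 m).
It also fails if it takes over 72 s, if anything falls off the work surface, if the arm or the gripper's body presses on something with over 40 N, if the wrist force passes 120 N, or if a joint passes its speed limit or range.

ROBOT

A 6-joint arm with a two-finger parallel gripper is mounted at the origin on the work surface. World frame = base frame: x ahead of the robot, y to its left, z up, the work surface at z = 0. Lengths are in m, angles in degrees, forces in N, time in s.
With the tool pointing down it reaches from about 0.325 to 0.75 m from the base axis. Payload 7.6 kg.
Tool frame: the origin (TCP) lies on the centre line of the jaws, within the pads' length; the fingertips stand 25 mm ahead of it and the grasp point (between the pads) lies 6 mm ahead of it; z points along the fingers, y is the direction in which the jaws open and shut (so a half turn about z gives the same grasp; the last joint's range is limited). The gripper opens to 85 mm and grips with 20 to 120 N. Pads are 22 mm wide; open, the fingers measure 114 mm over their backs; the gripper's body (76 mm by 85 mm) begins 54 mm behind the grasp point. The pads swing forward as they close: fully open they stand 13 mm farther back than shut.
Start: joints at [-78.455, 2.991, 80.254, -0, 96.75, -4.028], TCP at [0.141, -0.506, 0.256] pointing down, gripper open.
Joint ranges: [-166.34, 166.34], [-52.06, 124.39], [6.96, 135.62], [-60.46, 240.46], [14.63, 156.25], [-167.68, 167.68]. Speed limits (degrees/s): [147.25, 147.25, 172.46, 180, 180, 180].

INTERFACE

Orientations are given as a 3x3 rotation matrix whose columns are the frame's x, y, z axes.
In Python, from plant import readout, viewer, job gives the robot as it stands.
- The arm moves only by the tool arm_command, never from a script. Its argument "deltas" is a list that holds one entry, the list of rows, each a list of 7 numbers: the turn, a rotation vector about the tool's x, y, z in rad, then the shift along the tool's x, y, z in mm, then the finger opening in mm, from 0 to 85.4. A call has 1 to 20 rows; each row is the pose to reach, as a shift and turn from the pose commanded when the call began, along the tool's axes at that moment; what a row does not reach only later rows make up. A row lasts 1/8 s, in which the tool goes at most 62.5 mm and 10.7 degrees, less where a joint would pass 70% of its speed; a pose out of reach is approached as far as the arm can. A call with a gripper value outside its range is refused whole. The fingers move at their own pace and stop on an object; "newtons" is the grip in N (left out, the last holds). Time passes only in rows, so rows that repeat a pose let the fingers close. It gives the time, the measured TCP pose, the force and the opening at its end, in the units of the state.
- readout.read_state(): the state, without advancing time (a new reading comes with each control period).
- viewer.snapshot(name): name is "scene" or "top"; returns (picture, depth): 384x512x3 uint8, red, green, blue; 384x512 float32, m along the optical axis (not along the pixel's ray), 0 where there is no reading.
- viewer.camera_params(name): a dict with "fx", "fy", "cx", "cy" (pixels), "k1" (the pictures are not rectified: a ray, as slopes to the right and down, at radius r is drawn at 1 + k1 r^2 times it, then the intrinsics apply), "R" (3x3) and "t" (3): a world point X has camera coordinates R X + t. Camera axes: x right, y down, z forward; pixel columns grow to the right and rows downward; lengths in m; the calibration is good to about 2 mm. A picture is of the moment at which its call begins. camera_params takes no time and is no camera call.
- job.job_done(): hands the job in, once; it reports no verdict.
The state is a dict: "clock": time; "joint_pos": joint angles; "joint_velocities": joint speeds; "effort": joint torques, N m; "ee_pos": TCP position; "tcp_rot": TCP orientation; "ft_force": force on the tool from outside, world axes, zero at the start; "moment": the same for the moment, N m; "gripper_width": finger opening in m.
Only numpy, scipy, OpenCV 4.12 (cv2) and the standard library are available. Lean on these libraries where they do the work, as an engineer would, in place of code of your own. Each camera call takes 0.05 s, during which the arm holds its last target.

## Working session

There is one attempt and no reset: what is moved stays moved. The work goes in short steps, Python scripts to look and compute and a tool call to move; the robot and the scene stay as the last step left them, time stands still between calls to the robot, and variables do not carry over. Pictures are saved under pics/ and viewed, and the job is handed in when it is done.

Besides the shell and the picture viewer there is one more tool, called after "Emit:" as name(argument=value, ...), one argument or row to a line, values as JSON. arm_command: Moves the arm, as the interface text tells. Its arguments: {"type":"object","properties":{"deltas":{"type":"array","items":{"type":"array","items":{"type":"array","items":{"type":"number"}}}},"newtons":{"type":"number"}},"required":["deltas"]}

```bash
mkdir -p pics; ls
python3 - <<'E'
from plant import readout, viewer
import cv2, numpy as np
s=readout.read_state(); print(s)
for n in ("scene","top"):
    im,d=viewer.snapshot(n); p=viewer.camera_params(n); print(n,p)
    cv2.imwrite(f"pics/{n}0.png",im[:,:,::-1]); np.savez(f"pics/{n}0.npz",im=im,d=d)
E
```

```text
pics
{'clock': 0.0, 'joint_pos': array([-7.84538241e+01,  3.02735332e+00,  8.03130765e+01,  9.34451437e-04,
        9.67510295e+01, -4.02757569e+00]), 'joint_velocities': array([ 0.01237486,  0.02984887, -0.13633971,  0.05369416,  0.02450645,
        0.05660443]), 'effort': array([ 9.13474705e-04, -3.81664574e+01, -3.60185838e+01, -7.05866887e-05,
        6.13609140e-03, -2.46095061e-05]), 'ee_pos': array([ 0.14092641, -0.50545389,  0.25547068]), 'tcp_rot': array([[ 9.63285172e-01,  2.68480139e-01, -3.03635965e-04],
       [ 2.68480280e-01, -9.63283906e-01,  1.56720331e-03],
       [ 1.28275326e-04, -1.59118398e-03, -9.99998726e-01]]), 'ft_force': array([-0.16410246, -0.50088178,  0.43191201]), 'moment': array([-0.06102496,  0.06763131,  0.04360476]), 'gripper_width': 0.08547233169030541}
scene {'fx': 413.4311980451442, 'fy': 413.4311980451442, 'cx': 260.64289686174766, 'cy': 195.7284459277777, 'k1': 0.006473161302524305, 'R': array([[ 0.53959708,  0.8418955 ,  0.00685191],
       [ 0.60525968, -0.382247  , -0.69824634],
       [-0.58523133,  0.38091887, -0.71582477]]), 't': array([-0.29434502, -0.21160175,  1.82568052])}
top {'fx': 357.54985512681174, 'fy': 357.54985512681174, 'cx': 264.6616456366955, 'cy': 188.8771494626942, 'k1': 0.026059642206811017, 'R': array([[-0.01804349, -0.99977005, -0.01158753],
       [-0.99743512,  0.0188018 , -0.06906277],
       [ 0.06926475,  0.01031168, -0.99754502]]), 't': array([0.02236289, 0.5713646 , 1.49528643])}
```

View pics/scene0.png

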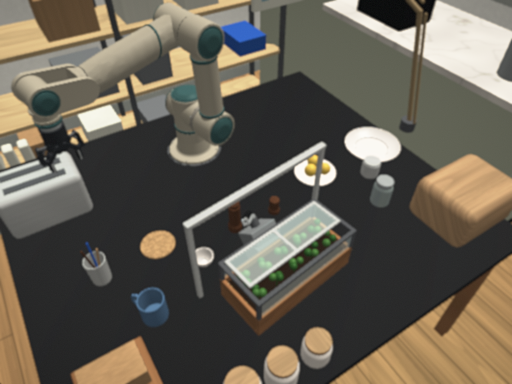

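View pics/top0.png

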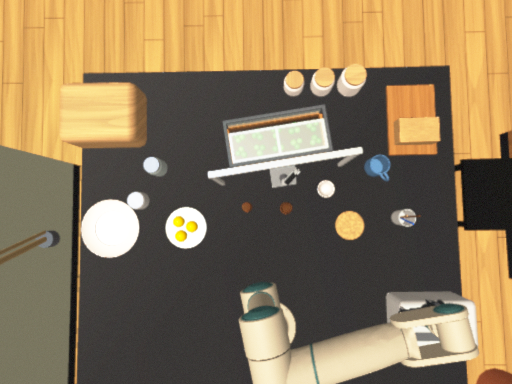

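```bash
cat > h.py <<'E'
import numpy as np, cv2
from plant import readout, viewer
def cam(n):
    p=viewer.camera_params(n); K=np.array([[p['fx'],0,p['cx']],[0,p['fy'],p['cy']],[0,0,1]]); return K,np.array([p['k1'],0,0,0.]),np.array(p['R']),np.array(p['t'])
def proj(n,X):
    K,D,R,t=cam(n); return cv2.projectPoints(np.atleast_2d(np.asarray(X,float)),cv2.Rodrigues(R)[0],t,K,D)[0][:,0]
def rays(n,uv):
    K,D,R,t=cam(n); s=cv2.undistortPoints(np.atleast_2d(np.asarray(uv,float))[:,None],K,D)[:,0]
    d=np.c_[s,np.ones(len(s))]; return -R.T@t, d@R   # world dirs, unit optical depth
def onz(n,uv,z):
    C,d=rays(n,uv); return C+d*((z-C[2])/d[:,2])[:,None]
def pts(n,depth):
    h,w=depth.shape; v,u=np.mgrid[:h,:w]; C,d=rays(n,np.c_[u.ravel(),v.ravel()])
    return (C+d*depth.reshape(-1,1)).reshape(h,w,3)
def snap(n,tag):
    im,d=viewer.snapshot(n); cv2.imwrite(f"pics/{n}{tag}.png",im[:,:,::-1]); np.savez(f"pics/{n}{tag}.npz",im=im,d=d); return im,d
def load(n,tag):
    z=np.load(f"pics/{n}{tag}.npz"); return z['im'],z['d']
def crop(im,u0,v0,u1,v1,s,name):
    cv2.imwrite(name,cv2.resize(im[v0:v1,u0:u1,::-1],None,fx=s,fy=s,interpolation=cv2.INTER_CUBIC))
E
python3 - <<'E'
from h import *
a,_=load("top",'0'); b,_=load("scene",'0')
A=cv2.resize(a[100:250,200:400],None,fx=4,fy=4,interpolation=2); B=cv2.resize(b[130:280,130:330],None,fx=4,fy=4,interpolation=2)
cv2.imwrite("pics/tz0.png",A[:,:,::-1]);cv2.imwrite("pics/sz0.png",B[:,:,::-1])
print(-cam("scene")[2].T@cam("scene")[3],-cam("top")[2].T@cam("top")[3])
E
```

```text
[ 1.35534716 -0.52851255  1.16113401] [ 0.46673198 -0.00380385  1.53133468]
```

View pics/tz0.png

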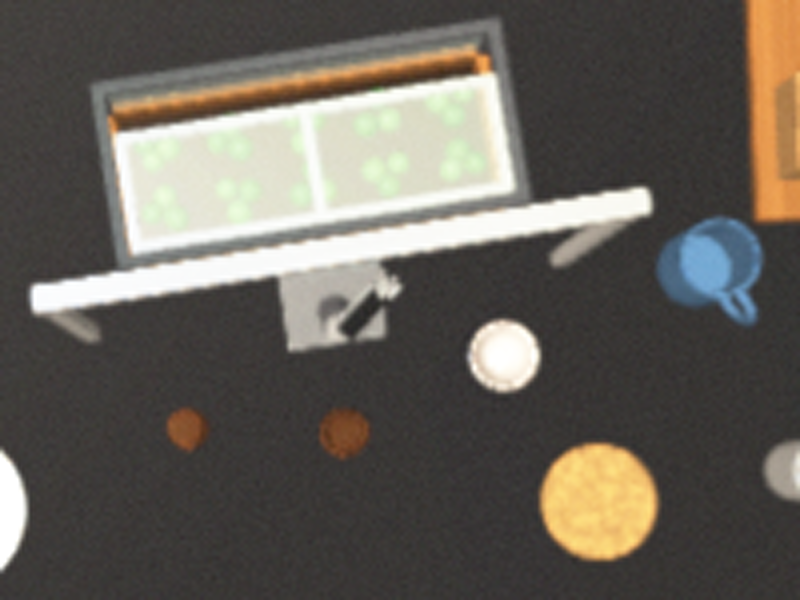

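View pics/sz0.png

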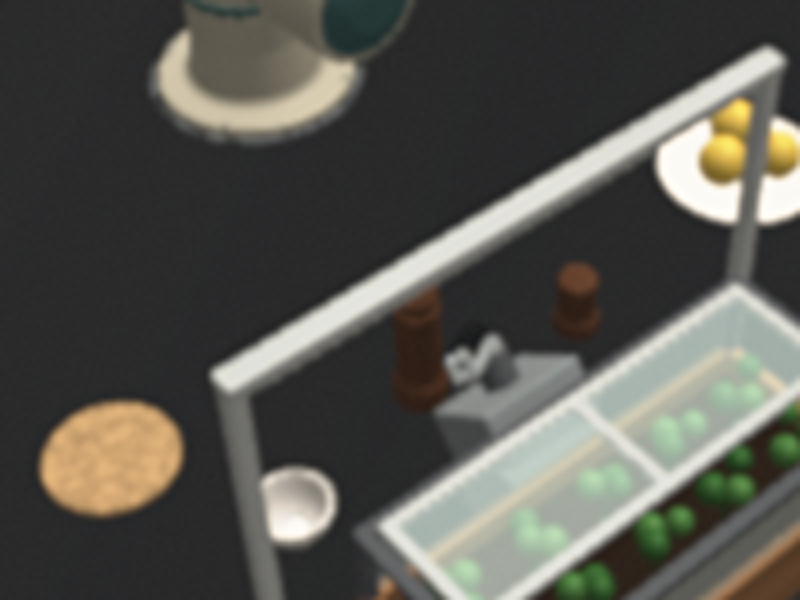

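Run:
```python
from h import *
def rep(n,tag='0'):
    im,d=load(n,tag); P=pts(n,d); return im,d,P
im,d,P=rep("top"); 
hsv=cv2.cvtColor(im,cv2.COLOR_RGB2HSV)
# bar
m=(P[...,2]>.33)&(P[...,2]<.37)&(P[...,0]>.3)&(np.abs(P[...,1])<.5)
v,u=np.nonzero(m); r=cv2.minAreaRect(np.c_[u,v].astype(np.float32)); b=cv2.boxPoints(r); print("bar px",r, len(u))
B=onz("top",b,.349); print("bar corners",B.round(4), "mean z",np.median(P[m][:,2]))
print(np.linalg.norm(B-np.roll(B,1,0),axis=1))
c=B.mean(0); print("c",c)
print("PCA pts", P[m].mean(0))
im2,d2,P2=rep("scene")
m2=(P2[...,2]>.34)&(P2[...,2]<.36)&(P2[...,0]>.4)&(P2[...,0]<.75)&(np.abs(P2[...,1])<.4)
print("scene bar",P2[m2].mean(0),m2.sum()); 
for Q in (P[m],P2[m2]):
    w=np.linalg.svd(Q[:,:2]-Q[:,:2].mean(0),full_matrices=False)[2][0]; print(np.degrees(np.arctan2(w[1],w[0])), np.ptp((Q[:,:2]-Q[:,:2].mean(0))@w))
# mat
ma=cv2.inRange(hsv,(10,80,150),(25,200,255)); ma[:, :330]=0; ma[:200]=0; ma[250:]=0; ma[:,370:]=0
v,u=np.nonzero(ma); e=cv2.fitEllipse(max(cv2.findContours(ma,0,1)[0],key=cv2.contourArea)); print(e, onz("top",[e[0]],.006), P[v,u].mean(0))
for name,(u0,v0),z in (("mill",(286,208),.137),("salt",(247,207),.068)):
    q=(np.hypot(P[...,0]-onz("top",[(u0,v0)],z)[0,0],P[...,1]-onz("top",[(u0,v0)],z)[0,1])<.06)&(P[...,2]>z-.02)&(P[...,2]<z+.03)
    v,u=np.nonzero(q); print(name,len(u),u.mean(),v.mean(),P[q].mean(0),P[q][:,2].max())
q=(hsv[...,2]>180)&(hsv[...,1]<60); q[:,:310]=0;q[:,340:]=0;q[:178]=0;q[200:]=0
v,u=np.nonzero(q); print("ram",onz("top",[((u.min()+u.max())/2,(v.min()+v.max())/2)],.04),np.ptp(u),np.ptp(v))
print(onz("top",[(404,217)],.1), onz("top",[(377,166)],.09),onz("top",[(186,228)],.03))
```

```text
bar px ((284.40606689453125, 161.92063903808594), (6.909739017486572, 155.66920471191406), 80.78897094726562) 1073
bar corners [[ 0.6122  0.1993  0.349 ]
 [ 0.6855 -0.3134  0.349 ]
 [ 0.6626 -0.3162  0.349 ]
 [ 0.5893  0.1958  0.349 ]] mean z 0.3486711817550763
[0.02315524 0.5178463  0.02311929 0.51717621]
c [ 0.63740472 -0.05863629  0.349     ]
PCA pts [ 0.6374874  -0.05862221  0.34849836]
scene bar [ 0.64491802 -0.0878981   0.34799262] 1257
-81.83624658711673 0.5178782896193368
98.26425188614166 0.5239640049297826
((349.1875915527344, 225.01986694335938), (27.903217315673828, 28.605300903320312), 137.1753692626953) [[ 0.41275147 -0.34261833  0.006     ]] [ 0.41302287 -0.34174573  0.01009422]
mill 81 286.6296296296296 206.93827160493828 [ 0.49154971 -0.07380904  0.13303211] 0.14187139024755413
salt 69 246.0 206.0 [0.49963963 0.0891062  0.06511017] 0.0738923765711148
ram [[ 0.56707754 -0.24209457  0.04      ]] 17 17
[[ 0.44418239 -0.53835119  0.1       ]] [[ 0.65075099 -0.44363625  0.09      ]] [[0.41321108 0.3435807  0.03      ]]
```

```bash
cat >> h.py <<'E'
YAW=np.radians(8.2); O=np.array([.5899,-.0654,0])
fx=np.array([np.cos(YAW),np.sin(YAW),0]); fy=np.array([-np.sin(YAW),np.cos(YAW),0]); ez=np.array([0,0,1.])
c40,s40=np.cos(np.radians(40)),np.sin(np.radians(40))
cx=c40*fx+s40*ez; cz=-s40*fx+c40*ez; HUB=O+.15*ez
def arm(th): return np.cos(th-1.1)*cx+np.sin(th-1.1)*fy
def pin(th): return HUB+.07*arm(th)+.016*cz
def gmid(th,f,l=.045): return pin(th)+l*(-np.cos(f)*arm(th)+np.sin(f)*cz)
E
python3 - <<'E'
from h import *
for n,(u0,v0) in (("top",(200,100)),("scene",(130,130))):
    f=lambda X:((proj(n,X)-[u0,v0])*4).round(0).tolist()
    print(n,"hub",f(HUB),f(HUB+.02*cz))
    G=[O+x*fx+y*fy+z*ez for x,y,z in ((88,200,172),(88,-200,172),(270,200,172),(270,-200,172),(-13,0,95)) for x,y,z in [(x/1e3,y/1e3,z/1e3)]]
    print(" frame",f(G))
    for th in np.arange(0,.9,.1): print(th.round(1),"pin",f(pin(th)),"tip",f(gmid(th,0,.065)),"butt",f(gmid(th,0,.012)))
E
```

```text
top hub [[336.0, 326.0]] [[339.0, 338.0]]
 frame [[116.0, 267.0], [529.0, 200.0], [87.0, 82.0], [496.0, 15.0], [336.0, 344.0]]
0.0 pin [[401.0, 298.0]] tip [[343.0, 333.0]] butt [[390.0, 304.0]]
0.1 pin [[396.0, 293.0]] tip [[343.0, 332.0]] butt [[386.0, 300.0]]
0.2 pin [[392.0, 289.0]] tip [[342.0, 332.0]] butt [[382.0, 297.0]]
0.3 pin [[386.0, 285.0]] tip [[342.0, 332.0]] butt [[378.0, 294.0]]
0.4 pin [[381.0, 282.0]] tip [[342.0, 332.0]] butt [[373.0, 291.0]]
0.5 pin [[374.0, 279.0]] tip [[341.0, 331.0]] butt [[368.0, 289.0]]
0.6 pin [[368.0, 277.0]] tip [[341.0, 331.0]] butt [[363.0, 287.0]]
0.7 pin [[361.0, 275.0]] tip [[340.0, 331.0]] butt [[357.0, 286.0]]
0.8 pin [[354.0, 274.0]] tip [[340.0, 331.0]] butt [[351.0, 285.0]]
scene hub [[486.0, 344.0]] [[475.0, 322.0]]
 frame [[737.0, 269.0], [351.0, 528.0], [907.0, 398.0], [516.0, 700.0], [476.0, 378.0]]
0.0 pin [[436.0, 365.0]] tip [[475.0, 329.0]] butt [[443.0, 358.0]]
0.1 pin [[443.0, 363.0]] tip [[475.0, 329.0]] butt [[449.0, 356.0]]
0.2 pin [[450.0, 360.0]] tip [[476.0, 329.0]] butt [[455.0, 354.0]]
0.3 pin [[458.0, 358.0]] tip [[476.0, 328.0]] butt [[461.0, 352.0]]
0.4 pin [[466.0, 355.0]] tip [[477.0, 328.0]] butt [[468.0, 349.0]]
0.5 pin [[474.0, 351.0]] tip [[477.0, 328.0]] butt [[475.0, 347.0]]
0.6 pin [[482.0, 347.0]] tip [[478.0, 328.0]] butt [[481.0, 344.0]]
0.7 pin [[491.0, 343.0]] tip [[478.0, 327.0]] butt [[488.0, 340.0]]
0.8 pin [[499.0, 339.0]] tip [[479.0, 327.0]] butt [[495.0, 337.0]]
```

Run:
```python
from h import *
for n,(u0,v0,u1,v1) in (("top",(262,155,312,190)),("scene",(225,195,285,250))):
    im,d=load(n,'0'); S=12
    A=cv2.resize(im[v0:v1,u0:u1,::-1],None,fx=S,fy=S,interpolation=cv2.INTER_CUBIC)
    f=lambda X:((proj(n,X)-[u0,v0]+.5)*S)
    th=.25
    for p in f([HUB,pin(th),gmid(th,0,.065),gmid(th,0,.012),O-.013*fx+.095*ez]): cv2.circle(A,tuple(int(a) for a in p),3,(0,0,255),-1)
    cv2.imwrite(f"pics/{n}z1.png",A); print(A.shape)
    P=pts(n,d)
    # gearbox sloping face plane: distance to plane
    X=(P-HUB); loc=np.stack([X@cx,X@fy,X@cz],-1)
    q=(np.abs(loc[...,0])<.06)&(np.abs(loc[...,1])<.07)&(loc[...,2]>-.045)&(loc[...,2]<-.024)
    print(q.sum(), np.median(loc[q],0), loc[q].min(0),loc[q].max(0))
    # black grip: 
    hsv=cv2.cvtColor(im,cv2.COLOR_RGB2HSV)
    g=(hsv[...,2]<70)&(loc[...,2]>-.005)&(loc[...,2]<.05)&(np.hypot(loc[...,0],loc[...,1])<.1)
    print("grip",g.sum(),np.median(loc[g],0)); 
    vv,uu=np.nonzero(g); print(uu.mean(),vv.mean())
```

```text
(420, 600, 3)
342 [ 0.01749577  0.01454305 -0.03485801] [-0.04375961 -0.04956233 -0.04423451] [ 0.04801406  0.04955627 -0.0240232 ]
grip 43 [ 0.02566571 -0.02144951  0.02412773]
290.04651162790697 178.95348837209303
(660, 720, 3)
320 [ 0.02279198 -0.01560244 -0.0344487 ] [-0.04077733 -0.05502892 -0.04487102] [ 0.04997469  0.04460794 -0.02439214]
grip 112 [-0.08164551 -0.01071642  0.02367491]
239.54464285714286 211.30357142857142
```

View pics/topz1.png

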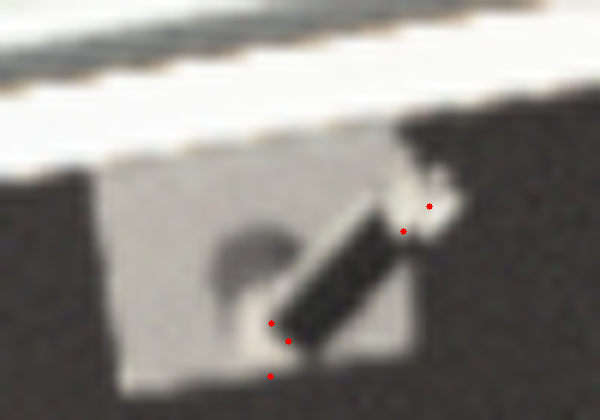

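View pics/scenez1.png

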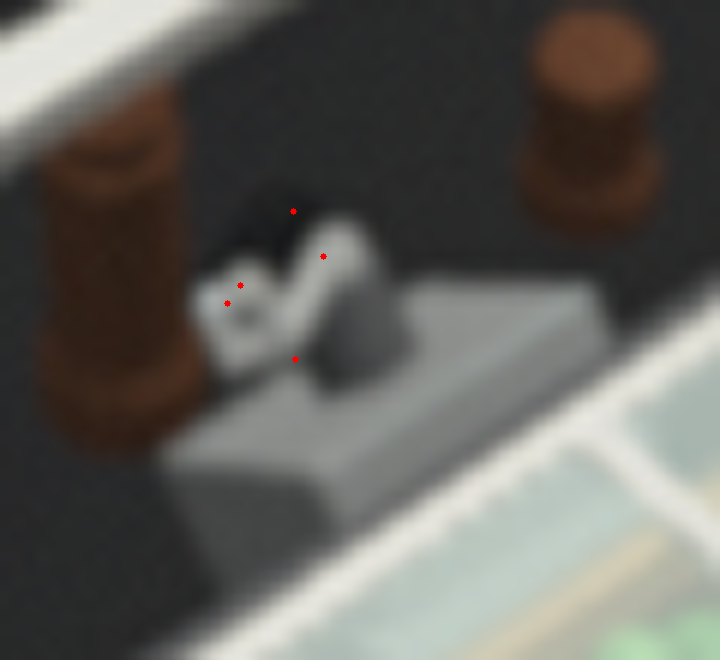

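```bash
cat >> h.py <<'E'
from scipy.spatial.transform import Rotation as Rn
def st(): return readout.read_state()
def delta(p,R=None,s=None):
    "row from current measured pose to world pose"
    s=s or st(); R0=np.array(s['tcp_rot']); R0=Rn.from_matrix(R0).as_matrix(); 
    rv=np.zeros(3) if R is None else Rn.from_matrix(R0.T@R).as_rotvec()
    return np.r_[rv.round(4),((R0.T@(np.asarray(p)-s['ee_pos']))*1e3).round(1)]
E
python3 - <<'E'
from h import *
im,d=load("top",'0'); hsv=cv2.cvtColor(im,cv2.COLOR_RGB2HSV).astype(int)
def blob(n,im,box):
    u0,v0,u1,v1=box; a=im[v0:v1,u0:u1].astype(int); m=(a[...,0]-a[...,2]>20)
    v,u=np.nonzero(m); return u.min()+u0,u.max()+u0,v.min()+v0,v.max()+v0,u.mean()+u0,v.mean()+v0,m.sum()
b=blob("top",im,(270,192,305,225)); print(b)
X=onz("top",[(b[4],b[5])],.125)[0]; print("head",X)
im2,_=load("scene",'0'); b2=blob("scene",im2,(225,205,246,240)); print(b2)
foot=onz("scene",[((b2[0]+b2[1])/2,b2[3])],0); print("foot near edge",foot)
Xs=np.r_[.4915,-.0735,0]
an=np.linspace(0,2*np.pi,37)
for r,z in ((.026,0),(.026,.02),(.021,.06),(.020,.12)):
    c=Xs+np.c_[r*np.cos(an),r*np.sin(an),0*an+z]
    for n in("top","scene"):
        q=proj(n,c); print(n,z,q.min(0).round(1),q.max(0).round(1))
R=np.array(st()['tcp_rot'])
print(delta([.4915,-.0735,.26]), delta([.4915,-.0735,.101]))
E
```

```text
(np.int64(280), np.int64(292), np.int64(202), np.int64(214), np.float64(285.72058823529414), np.float64(207.75), np.int64(136))
head [ 0.48857694 -0.07057935  0.125     ]
(np.int64(228), np.int64(241), np.int64(205), np.int64(231), np.float64(234.52901023890786), np.float64(218.2627986348123), np.int64(293))
foot near edge [[ 0.50567684 -0.08688573  0.        ]]
top 0 [278.9 201.5] [291.1 213.6]
scene 0 [228.6 221.5] [242.8 232.5]
top 0.02 [279.1 201.3] [291.4 213.6]
scene 0.02 [228.3 218. ] [242.7 228.9]
top 0.06 [280.6 202.2] [290.8 212.4]
scene 0.06 [229.2 211.7] [241.  220.5]
top 0.12 [281.3 201.9] [291.5 212.1]
scene 0.12 [228.6 200.3] [240.3 208.8]
[   0.     0.     0.   453.7 -322.    -3.9] [   0.     0.     0.   453.7 -321.8  155.1]
```

Emit:
arm_command(
  deltas=[
    [[0, 0, 0, 0, 0, -25, 85], [0, 0, 0, 20, -15, -45, 85], [0, 0, 0, 60, -43, -45, 85], [0, 0, 0, 105, -74, -45, 85], [0, 0, 0, 150, -106, -45, 85], [0, 0, 0, 195, -138, -45, 85], [0, 0, 0, 240, -170, -45, 85], [0, 0, 0, 285, -202, -45, 85], [0, 0, 0, 330, -234, -45, 85], [0, 0, 0, 375, -266, -45, 85], [0, 0, 0, 415, -294, -40, 85], [0, 0, 0, 440, -312, -20, 85], [0, 0, 0, 452, -321, 0, 85], [0, 0, 0, 452, -321, 30, 85], [0, 0, 0, 452, -321, 30, 85]],
  ],
  newtons=40,
)

```text
clock: 1.98
ee_pos: [0.4891, -0.0747, 0.2237]
tcp_rot: [[0.963, 0.269, -0.006], [0.269, -0.963, 0.001], [-0.005, -0.003, -1.0]]
ft_force: [0.7, 0.6, 1.1]
gripper_width: 0.0849
```

Run:
```python
from h import *
im,d=snap("scene","1"); crop(im,160,100,320,260,5,"pics/s1.png"); s=st(); print(s['joint_pos'].round(1))
im,d=snap("top","1"); crop(im,220,120,360,240,5,"pics/t1.png")
```

```text
[-13.   -1.1  87.9  -0.   93.4  61.4]
```

View pics/s1.png

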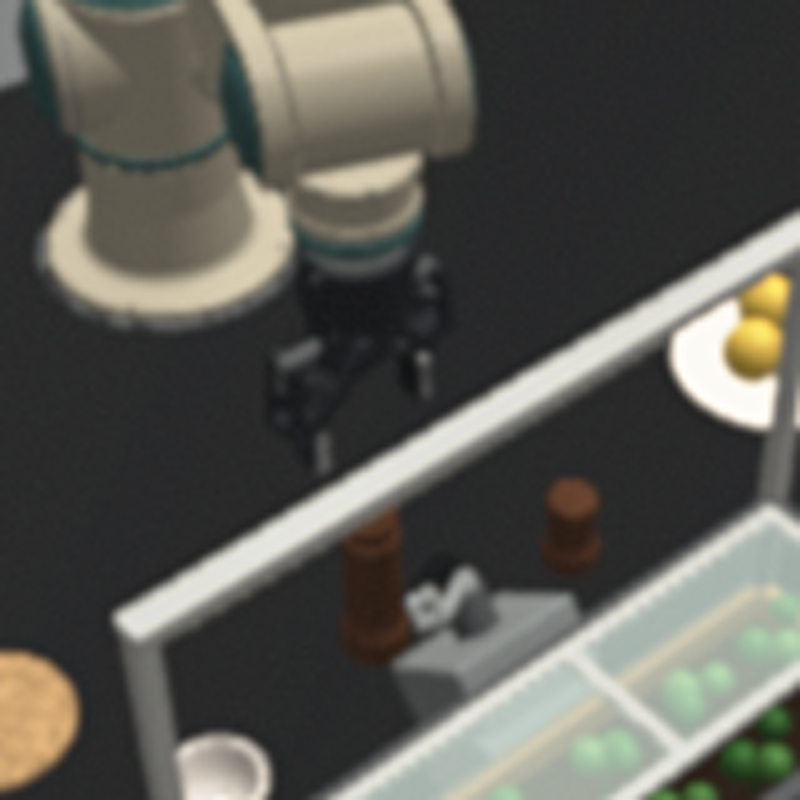

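Emit:
arm_command(
  deltas=[
    [[0, 0, 0, 0, -1, 35, 85], [0, 0, 0, 0, -1, 70, 85], [0, 0, 0, 0, -1, 100, 85], [0, 0, 0, 0, -1, 122, 85], [0, 0, 0, 0, -1, 122, 85], [0, 0, 0, 0, -1, 122, 60], [0, 0, 0, 0, -1, 122, 45], [0, 0, 0, 0, -1, 122, 30], [0, 0, 0, 0, -1, 122, 30], [0, 0, 0, 0, -1, 122, 30], [0, 0, 0, 0, -1, 122, 30]],
  ],
  newtons=40,
)

```text
clock: 3.45
ee_pos: [0.4908, -0.0747, 0.1058]
tcp_rot: [[0.963, 0.268, 0.003], [0.268, -0.963, -0.001], [0.002, 0.002, -1.0]]
ft_force: [-0.6, -2.7, 6.1]
gripper_width: 0.041
```

Emit:
arm_command(
  deltas=[
    [[0, 0, 0, 0, 0, -15, 30], [0, 0, 0, 0, 0, -35, 30], [0, 0, 0, -8, 12, -55, 30], [0, 0, 0, -25, 40, -60, 30], [0, 0, 0, -45, 73, -60, 30], [0, 0, 0, -66, 107, -60, 30], [0, 0, 0, -87, 141, -60, 30], [0, 0, 0, -108, 175, -60, 30], [0, 0, 0, -127, 205, -60, 30], [0, 0, 0, -140, 226, -60, 30], [0, 0, 0, -147, 237, -60, 30], [0, 0, 0, -147, 237, -60, 30], [0, 0, 0, -147, 237, -60, 30]],
  ],
)

```text
clock: 5.08
ee_pos: [0.4123, -0.3411, 0.1643]
tcp_rot: [[0.963, 0.269, -0.0], [0.269, -0.963, 0.001], [0.0, -0.001, -1.0]]
ft_force: [-0.1, -0.1, -3.3]
gripper_width: 0.041
```

Run:
```python
from h import *
im,d=snap("scene","2"); crop(im,100,130,260,290,5,"pics/s2.png"); s=st(); print(s['ee_pos'],s['gripper_width'],s['ft_force'])
im,d=snap("top","2"); crop(im,300,170,400,270,6,"pics/t2.png")
```

```text
[ 0.41232613 -0.34107198  0.16432636] 0.040817182993713494 [-0.65574961  0.09759505 -1.8536962 ]
```

View pics/s2.png

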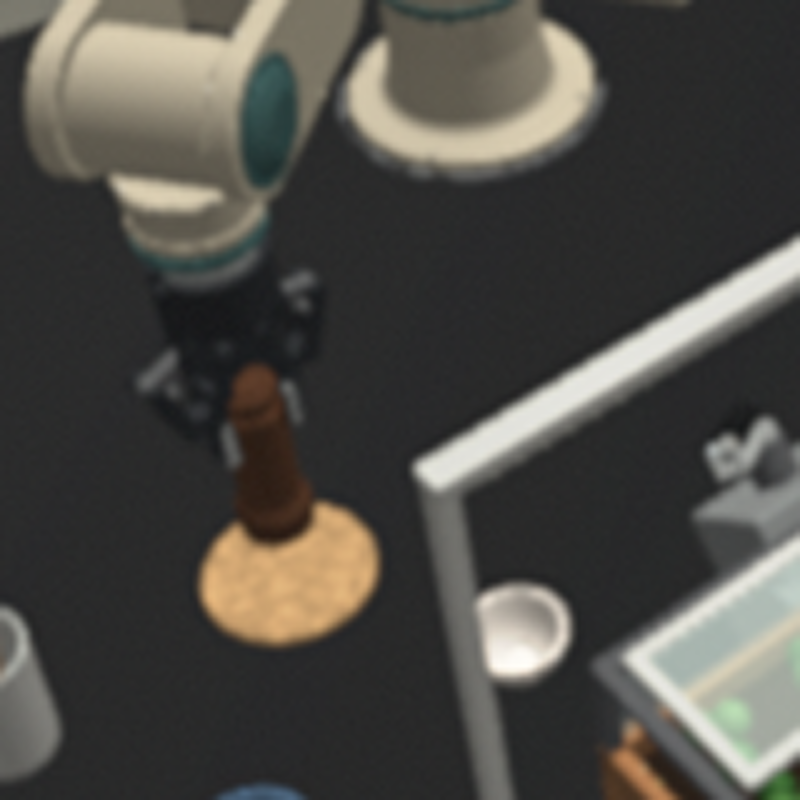

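Emit:
arm_command(
  deltas=[
    [[0, 0, 0, 0, 1, 20, 30], [0, 0, 0, 0, 1, 38, 30], [0, 0, 0, 0, 1, 47, 30], [0, 0, 0, 0, 1, 51, 30], [0, 0, 0, 0, 1, 51, 30], [0, 0, 0, 0, 1, 51, 30]],
  ],
)

```text
clock: 5.92
ee_pos: [0.4125, -0.3432, 0.114]
tcp_rot: [[0.963, 0.268, 0.001], [0.268, -0.963, -0.001], [0.001, 0.001, -1.0]]
ft_force: [-1.0, 1.1, -3.2]
gripper_width: 0.0412
```

Run:
```python
from h import *
s=st(); print(s['ee_pos'],s['gripper_width'],s['ft_force'])
im,d=snap("scene","3"); crop(im,100,130,260,290,5,"pics/s3.png")
m=(im[...,0].astype(int)-im[...,2]>20)&(im[...,0]<150); m[:,:140]=0;m[:,170:]=0;m[:190]=0;m[250:]=0
v,u=np.nonzero(m); print(u.min(),u.max(),v.min(),v.max())
an=np.linspace(0,2*np.pi,37)
for c in ((.4128,-.342),):
  for r,z in ((.026,.006),(.02,.13)):
    q=proj("scene",np.c_[c[0]+r*np.cos(an),c[1]+r*np.sin(an),0*an+z]); print(q.min(0),q.max(0))
```

```text
[ 0.41249769 -0.34321666  0.11402223] 0.04120781825547933 [-0.99820603  1.06796029 -3.19282828]
140 169 190 249
[150.50387919 236.92836013] [165.57513804 248.72300662]
[145.42473824 214.95454251] [157.80482768 224.14047546]
```

View pics/s3.png

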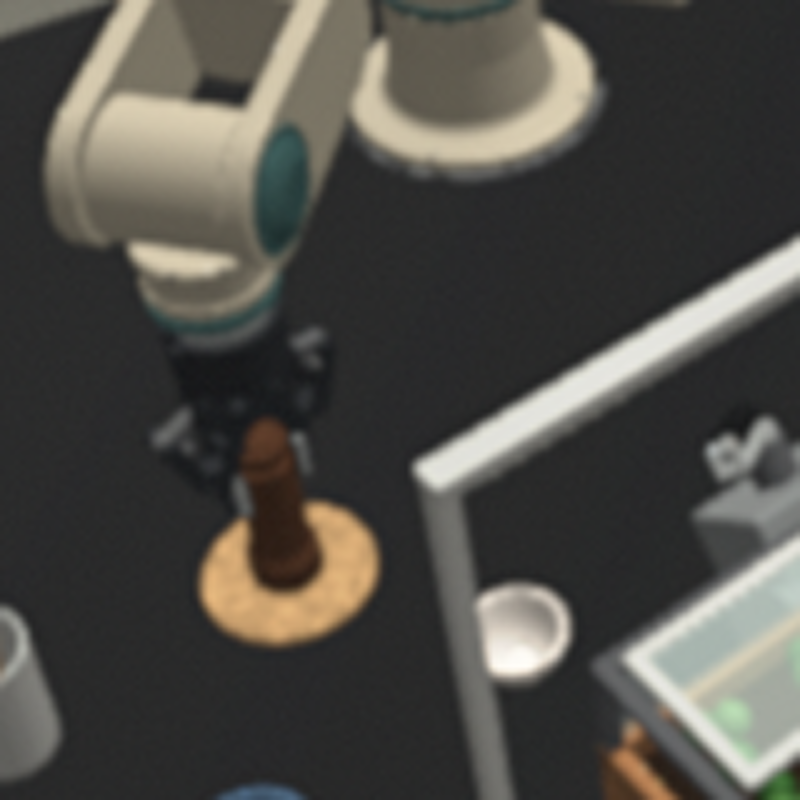

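Emit:
arm_command(
  deltas=[
    [[0, 0, 0, 0, 0, 1.5, 30], [0, 0, 0, 0, 0, 3, 30], [0, 0, 0, 0, 0, 3, 30], [0, 0, 0, 0, 0, 3, 30]],
  ],
)

```text
clock: 6.48
ee_pos: [0.4127, -0.3432, 0.1118]
tcp_rot: [[0.963, 0.268, 0.001], [0.269, -0.963, -0.001], [0.001, 0.001, -1.0]]
ft_force: [-1.0, 1.6, 4.7]
gripper_width: 0.0405
```

Contact with the mat (the vertical force changed sign). I'll open slowly, wait, then withdraw upwards.

Emit:
arm_command(
  deltas=[
    [[0, 0, 0, 0, 0, 0, 50], [0, 0, 0, 0, 0, 0, 65], [0, 0, 0, 0, 0, 0, 85], [0, 0, 0, 0, 0, 0, 85], [0, 0, 0, 0, 0, 0, 85], [0, 0, 0, 0, 0, -15, 85], [0, 0, 0, 0, 0, -40, 85], [0, 0, 0, 0, 0, -80, 85], [0, 0, 0, 0, 0, -120, 85], [0, 0, 0, 0, 0, -120, 85]],
  ],
)

```text
clock: 7.72
ee_pos: [0.4133, -0.3439, 0.2356]
tcp_rot: [[0.963, 0.268, 0.006], [0.269, -0.963, -0.006], [0.004, 0.008, -1.0]]
ft_force: [1.8, -0.4, 0.0]
gripper_width: 0.0854
```

Run:
```python
from h import *
s=st(); print(s['joint_pos'].round(1),s['ee_pos'])
im,d=snap("scene","4"); crop(im,100,130,260,290,5,"pics/s4.png")
# targets
th=.28; a=arm(th); yp=np.cross(cz,a); R=np.c_[-a,yp,-cz]
g=gmid(th,0,.045); print("grip mid",g,"a",a,"R\n",R.round(3))
print("R0\n",np.array(s['tcp_rot']).round(3))
print("rotvec to R",delta(g,R), "alt", delta(g,np.c_[a,-yp,-cz]))
```

```text
[-43.7   5.1  80.4  -0.   94.   30.7] [ 0.4132962  -0.34392748  0.23562233]
grip mid [ 0.59525933 -0.08309516  0.17321979] a [ 0.62155125 -0.6491312   0.43852334] R
 [[-0.622  0.457  0.636]
 [ 0.649  0.755  0.092]
 [-0.439  0.47  -0.766]]
R0
 [[ 0.963  0.268  0.006]
 [ 0.269 -0.963 -0.006]
 [ 0.004  0.008 -1.   ]]
rotvec to R [  -0.7984    0.292    -2.0861  245.6    -202.       59.5   ] alt [   0.2477    0.6774    0.9102  245.6    -202.       59.5   ]
```

View pics/s4.png

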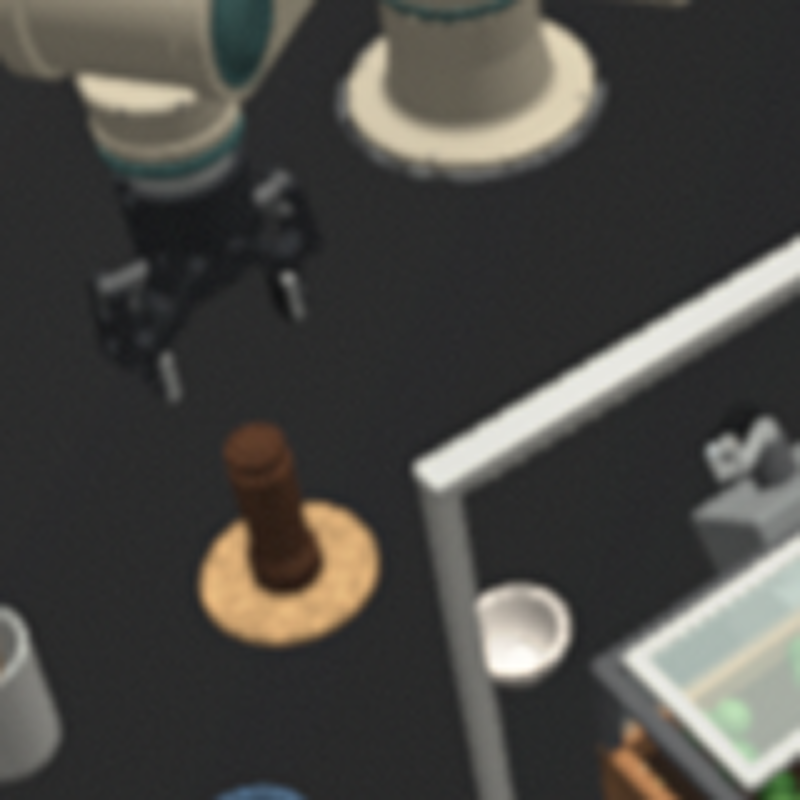

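Run:
```python
from h import *
th=.28; a=arm(th); yp=np.cross(cz,a); R=np.c_[a,-yp,-cz]
T=gmid(th,0,.042)+.011*cz; print(T, T+.06*cz)
s=st(); print(delta(T+.06*cz,R)); print(delta(T+.06*cz-.04*fx+[0,0,.02],R))
print(s['ee_pos'])
```

```text
[ 0.59012561 -0.08605104  0.18296185] [ 0.55195265 -0.09155184  0.22892452]
[   0.2477    0.6774    0.9102  201.7    -205.2       3.6   ]
[   0.2477    0.6774    0.9102  162.1    -210.3     -16.5   ]
[ 0.41271756 -0.34339708  0.23290815]
```

Emit:
arm_command(
  deltas=[
    [[0, 0, 0, 6, -8, -10, 85], [0, 0, 0, 20, -25, -16, 85], [0.03, 0.08, 0.1, 38, -50, -16, 85], [0.06, 0.16, 0.2, 56, -75, -16, 85], [0.09, 0.25, 0.33, 75, -100, -16, 80], [0.12, 0.33, 0.45, 94, -125, -16, 70], [0.155, 0.42, 0.57, 113, -150, -16, 60], [0.19, 0.51, 0.69, 132, -175, -16, 50], [0.22, 0.6, 0.8, 148, -195, -16, 50], [0.248, 0.677, 0.91, 162, -210, -16, 50], [0.248, 0.677, 0.91, 162, -210, -16, 50], [0.248, 0.677, 0.91, 162, -210, -16, 50]],
  ],
)

```text
clock: 9.28
ee_pos: [0.5118, -0.0972, 0.2464]
tcp_rot: [[0.625, -0.457, 0.632], [-0.649, -0.755, 0.095], [0.434, -0.47, -0.769]]
ft_force: [0.0, 0.2, -0.1]
gripper_width: 0.0499
```

Run:
```python
from h import *
th=.28; a=arm(th); yp=np.cross(cz,a); R=np.c_[a,-yp,-cz]
T=gmid(th,0,.042)+.011*cz
s=st(); print(s['joint_pos'].round(1),s['ee_pos'],delta(T+.06*cz,R),delta(T,R))
im,d=snap("scene","5"); crop(im,150,120,310,250,5,"pics/s5.png")
im,d=snap("top","5"); crop(im,230,120,350,220,6,"pics/t5.png")
```

```text
[-24.8 -21.6 110.   24.2  59.3  97.5] [ 0.51178846 -0.09723391  0.24637684] [ 5.00e-04  5.80e-03  1.00e-04  1.39e+01 -1.45e+01  3.94e+01] [ 5.00e-04  5.80e-03  1.00e-04  1.42e+01 -1.45e+01  9.94e+01]
```

View pics/s5.png

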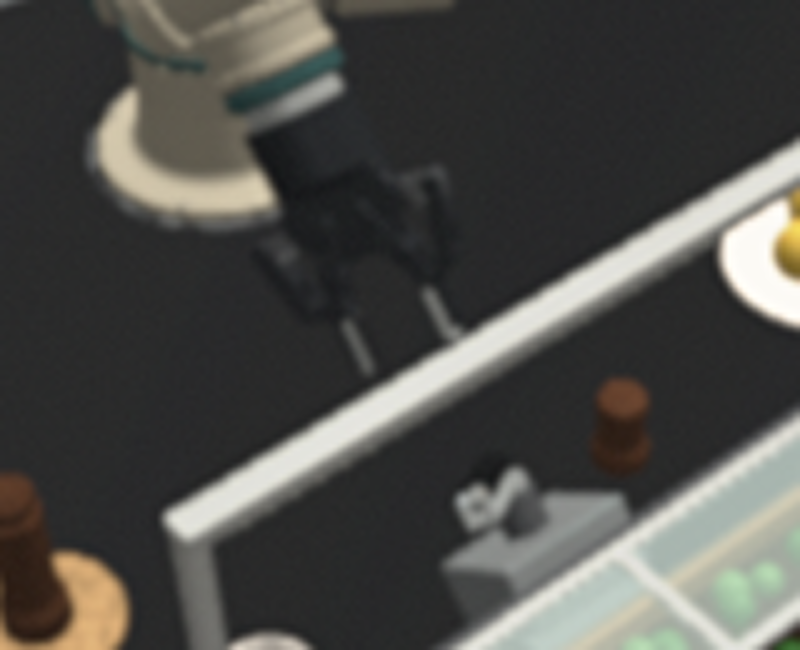

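View pics/t5.png

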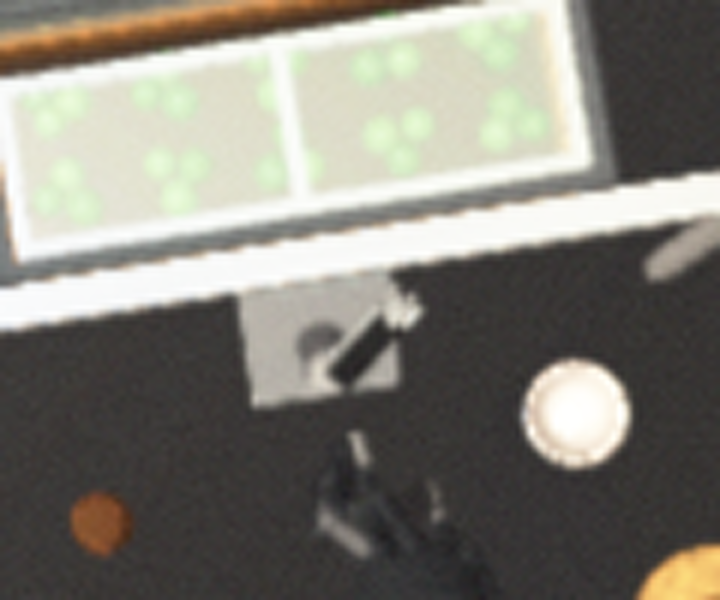

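```bash
cat > fk.py <<'E'
import numpy as np
from scipy.optimize import least_squares
from scipy.spatial.transform import Rotation as Rn
D=[([-78.4538,3.0274,80.313,0,96.751],[.14093,-.50545,.25547]),([-13,-1.1,87.9,0,93.4],[.4891,-.0747,.2237]),
([-43.7,5.1,80.4,0,94.0],[.4133,-.3439,.23562]),([-24.8,-21.6,110,24.2,59.3],[.51179,-.09723,.24638])]
def fk(j,p):
    d1,L2,L3,T,lat=p; j=np.radians(j)
    E=lambda ax,an:Rn.from_euler(ax,an).as_matrix()
    A=E('y',j[1]+j[2]); W=A@E('z',j[3])@E('y',j[4])
    v=np.array([0,lat,d1])+E('y',j[1])@[0,0,L2]+A@[0,0,L3]+W@[0,0,T]
    Rt=E('z',j[0])@W
    if len(j)>5: Rt=Rt@E('z',j[5])@E('z',np.pi/2)
    return E('z',j[0])@v, Rt
f=lambda p:np.concatenate([fk(j,p)[0]-x for j,x in D])
r=least_squares(f,[.135,.411,.368,.3,.037],x_scale=.1); P=r.x
def ik(x,R,j0):
    g=lambda j:np.r_[(fk(j,P)[0]-x)*20,(Rn.from_matrix(fk(j,P)[1].T@R).as_rotvec())*2]
    s=least_squares(g,j0); return s.x,abs(s.fun).max()
if __name__=="__main__":
    print(P.round(4),abs(r.fun).max())
    from h import *
    s=st(); x,Rt=fk(s['joint_pos'],P); print(x,s['ee_pos']); print(Rt.round(3)); print(np.array(s['tcp_rot']).round(3))
    th=.28; a=arm(th); yp=np.cross(cz,a); R=np.c_[a,-yp,-cz]; j=s['joint_pos']
    for t in np.arange(.28,7,.4):
        j,e=ik(gmid(t,np.pi/2,.042)+.011*cz,R,j); print(round(t,2),j.round(1),round(e,4))
E
python3 fk.py
```

```text
[0.0862 0.3685 0.5043 0.2573 0.0367] 0.003397194334230136
[ 0.51245154 -0.09742381  0.24579047] [ 0.51198059 -0.09775757  0.24654305]
[[ 0.624 -0.458  0.633]
 [-0.65  -0.754  0.094]
 [ 0.434 -0.47  -0.768]]
[[ 0.624 -0.458  0.633]
 [-0.65  -0.754  0.094]
 [ 0.434 -0.47  -0.768]]
0.28 [-23.   -8.9 101.1  24.1  54.6  97.6] 0.0
0.68 [-19.7  -8.7  99.7  21.7  54.4 101.9] 0.0
1.08 [-16.3  -9.6 100.1  19.3  53.7 106. ] 0.0
1.48 [-13.2 -11.5 102.1  17.1  52.6 109.7] 0.0
1.88 [-10.8 -14.3 105.5  15.5  51.3 112.4] 0.0
2.28 [ -9.5 -17.6 109.9  14.8  50.  113.7] 0.0
2.68 [ -9.7 -21.1 114.5  15.2  48.9 113. ] 0.0
3.08 [-11.6 -24.2 118.8  16.9  48.4 110.1] 0.0
3.48 [-15.1 -26.2 121.8  19.9  48.5 105.3] 0.0
3.88 [-19.6 -26.5 123.1  23.3  49.2  99.3] 0.0
4.28 [-23.9 -25.  122.4  26.3  50.3  93.8] 0.0
4.68 [-27.1 -22.  119.9  28.4  51.4  89.9] 0.0
5.08 [-28.7 -18.4 115.9  29.1  52.4  88.3] 0.0
5.48 [-28.7 -14.8 111.3  28.8  53.3  88.9] 0.0
5.88 [-27.4 -11.8 106.8  27.5  54.   91.2] 0.0
6.28 [-25.1  -9.7 103.   25.7  54.5  94.7] 0.0
6.68 [-22.1  -8.7 100.5  23.4  54.6  98.8] 0.0
```

Emit:
arm_command(
  deltas=[
    [[0, 0.003, 0, 4, -4, 10, 50], [0, 0.006, 0, 9, -9, 28, 50], [0, 0.006, 0, 14, -14.5, 48, 50], [0, 0.006, 0, 14, -14.5, 62, 50], [0, 0.006, 0, 14, -14.5, 69, 50], [0, 0.006, 0, 14, -14.5, 69, 50]],
  ],
)

```text
clock: 10.12
ee_pos: [0.5709, -0.0888, 0.2055]
tcp_rot: [[0.62, -0.459, 0.636], [-0.651, -0.754, 0.091], [0.438, -0.471, -0.766]]
ft_force: [0.4, 0.0, -0.4]
gripper_width: 0.05
```

Run:
```python
from h import *
th=.28; a=arm(th); yp=np.cross(cz,a); R=np.c_[a,-yp,-cz]
T=gmid(th,0,.042)+.011*cz
s=st(); print(s['joint_pos'].round(1),s['ee_pos'],delta(T,R))
im,d=snap("scene","6"); crop(im,200,170,290,250,8,"pics/s6.png")
im,d=snap("top","6"); crop(im,255,145,315,195,10,"pics/t6.png")
```

```text
[-20.3 -10.1 105.5  23.4  50.6  99.2] [ 0.5708649  -0.08881254  0.20552278] [ 6.00e-04 -6.00e-04 -2.40e-03  3.00e-01 -3.00e-01  2.98e+01]
```

View pics/s6.png

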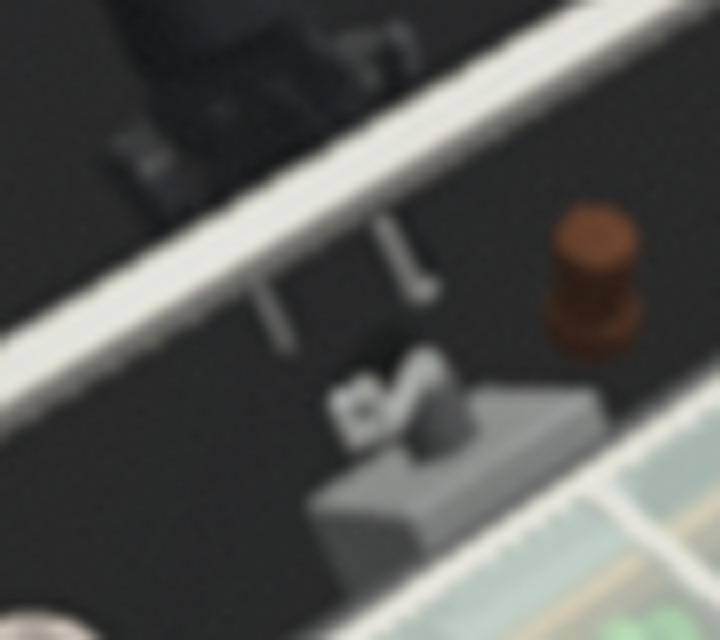

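View pics/t6.png

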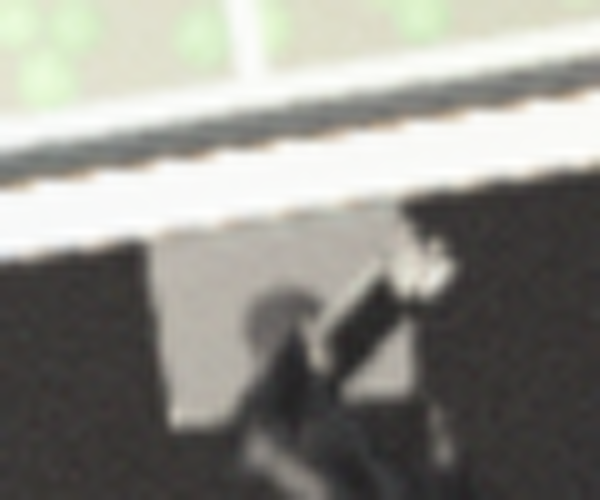

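Emit:
arm_command(
  deltas=[
    [[0, 0, 0, 0, 0, 10, 50], [0, 0, 0, 0, 0, 20, 50], [0, 0, 0, 0, 0, 30, 50], [0, 0, 0, 0, 0, 30, 50], [0, 0, 0, 0, 0, 30, 35], [0, 0, 0, 0, 0, 30, 20], [0, 0, 0, 0, 0, 30, 10], [0, 0, 0, 0, 0, 30, 10], [0, 0, 0, 0, 0, 30, 10], [0, 0, 0, 0, 0, 30, 10]],
  ],
  newtons=30,
)

```text
clock: 11.48
ee_pos: [0.5901, -0.0863, 0.1834]
tcp_rot: [[0.619, -0.459, 0.637], [-0.651, -0.754, 0.09], [0.439, -0.471, -0.765]]
ft_force: [-4.7, -3.0, 2.2]
gripper_width: 0.0191
```

Run:
```python
from h import *
th=.28; a=arm(th); yp=np.cross(cz,a); R=np.c_[a,-yp,-cz]
T=gmid(th,0,.042)+.011*cz
s=st(); print(s['joint_pos'].round(1),s['ee_pos'],delta(T,R),s['gripper_width'],s['ft_force'])
im,d=snap("scene","7"); crop(im,200,170,290,250,8,"pics/s7.png")
im,d=snap("top","7"); crop(im,255,145,315,195,10,"pics/t7.png")
for f in np.arange(.15,1.65,.15):
    q=gmid(th,f,.042)-gmid(th,0,.042); print(round(f,2),(R.T@q*1e3).round(1))
```

```text
[-19.1  -5.7 104.3  23.6  47.2  98.9] [ 0.59006274 -0.08634249  0.18340655] [ 0.0004 -0.0021 -0.002  -0.3    -0.      0.4   ] 0.019132103609913274 [-4.66594137 -3.01097734  2.23320074]
0.15 [ 0.5 -0.  -6.3]
0.3 [  1.9   0.  -12.4]
0.45 [  4.2   0.  -18.3]
0.6 [  7.3   0.  -23.7]
0.75 [ 11.3  -0.  -28.6]
0.9 [ 15.9  -0.  -32.9]
1.05 [ 21.1  -0.  -36.4]
1.2 [ 26.8   0.  -39.1]
1.35 [ 32.8  -0.  -41. ]
1.5 [ 39.    0.  -41.9]
```

View pics/s7.png

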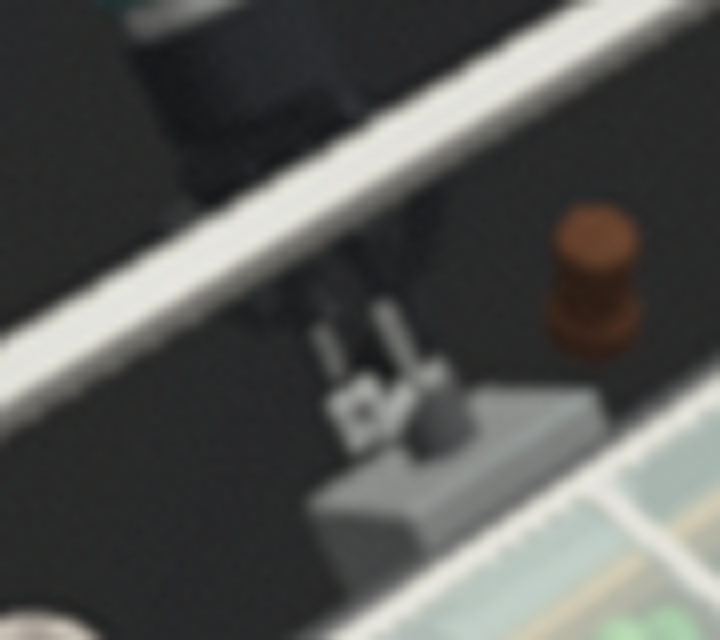

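View pics/t7.png

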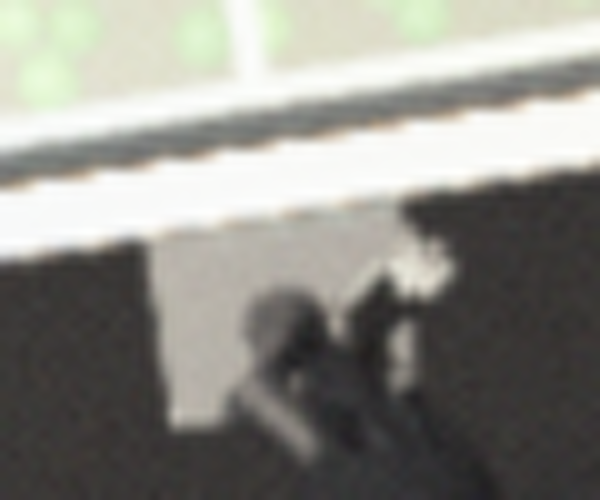

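Emit:
arm_command(
  deltas=[
    [[0, 0, 0, 0.1, 0, -3, 10], [0, 0, 0, 0.5, 0, -6.3, 10], [0, 0, 0, 1, 0, -9.4, 10], [0, 0, 0, 1.9, 0, -12.4, 10], [0, 0, 0, 3, 0, -15.4, 10], [0, 0, 0, 4.2, 0, -18.3, 10], [0, 0, 0, 5.7, 0, -21, 10], [0, 0, 0, 7.3, 0, -23.7, 10]],
  ],
  newtons=30,
)

```text
clock: 12.58
ee_pos: [0.5788, -0.0923, 0.2023]
tcp_rot: [[0.622, -0.46, 0.634], [-0.651, -0.753, 0.092], [0.435, -0.47, -0.768]]
ft_force: [6.2, 0.6, -7.6]
gripper_width: 0.0185
```

Run:
```python
from h import *
s=st(); print(s['joint_pos'].round(1),s['ee_pos'],s['gripper_width'],s['ft_force'],s['moment'])
im,d=snap("scene","8"); crop(im,200,170,290,250,8,"pics/s8.png")
im,d=snap("top","8"); crop(im,255,145,315,195,10,"pics/t8.png")
```

```text
[-20.4  -8.4 104.3  23.6  50.3  98.8] [ 0.5788309  -0.09228221  0.20233539] 0.018527458772198416 [ 6.23374963  0.59400535 -7.59386194] [-0.19847153  0.59955836  0.03965835]
```

View pics/s8.png

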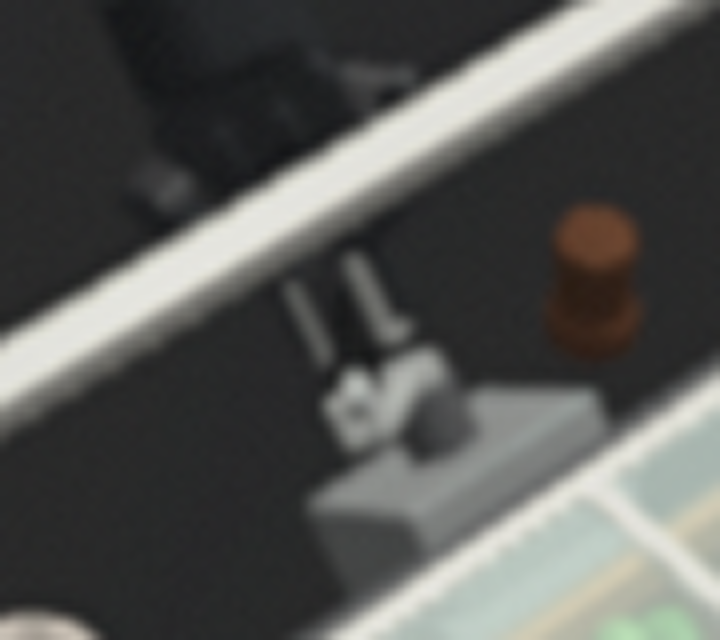

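View pics/t8.png

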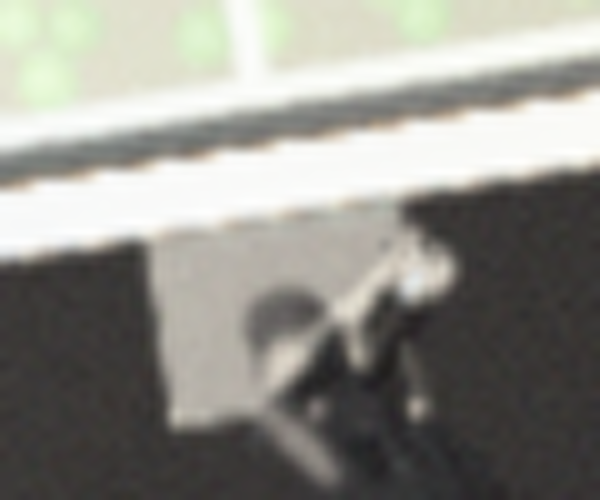

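Emit:
arm_command(
  deltas=[
    [[0, 0, 0, 2, 0, -2.5, 10], [0, 0, 0, 4, 0, -4.9, 10], [0, 0, 0, 6.3, 0, -7.1, 10], [0, 0, 0, 8.6, 0, -9.2, 10], [0, 0, 0, 11.2, 0, -11, 10], [0, 0, 0, 13.8, 0, -12.7, 10], [0, 0, 0, 16.6, 0, -14.1, 10], [0, 0, 0, 19.5, 0, -15.4, 10], [0, 0, 0, 22.5, 0, -16.4, 10], [0, 0, 0, 25.5, 0, -17.3, 10], [0, 0, 0, 28.6, 0, -17.8, 10], [0, 0, 0, 31.7, 0, -18.2, 10], [0, 0, 0, 34.7, 0, -18.3, 10], [0, 0, 0, 37, 0, -18.3, 10], [0, 0, 0, 37, 0, -18.3, 10]],
  ],
  newtons=30,
)

```text
clock: 14.55
ee_pos: [0.5911, -0.1184, 0.2359]
tcp_rot: [[0.619, -0.457, 0.638], [-0.651, -0.754, 0.091], [0.439, -0.472, -0.765]]
ft_force: [-4.5, 4.5, -4.7]
gripper_width: 0.0166
```

Run:
```python
from h import *
th=.28; a=arm(th); yp=np.cross(cz,a); R=np.c_[a,-yp,-cz]
s=st(); print(s['joint_pos'].round(1),s['ee_pos'],s['gripper_width'],s['ft_force'],s['moment'])
print(R.T@(s['ee_pos']-pin(th))*1e3)
im,d=snap("scene","9"); crop(im,200,170,290,250,8,"pics/s9.png")
im,d=snap("top","9"); crop(im,255,145,315,195,10,"pics/t9.png")
```

```text
[-23.   -6.9  99.1  24.2  54.5  97.6] [ 0.59109424 -0.11835825  0.23590891] 0.016627737709440496 [-4.47997333  4.45537285 -4.69431595] [0.64847    1.46596657 0.75951145]
[  2.79219547  -0.93014316 -53.9054632 ]
```

View pics/s9.png

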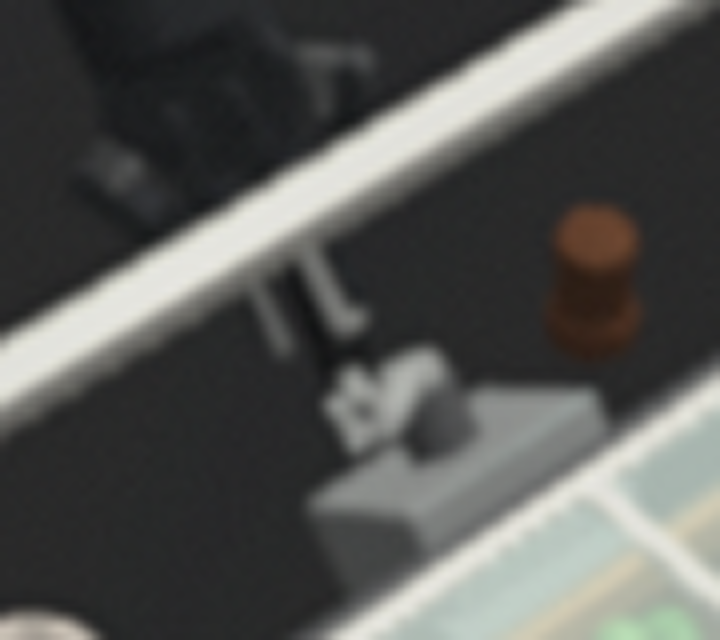

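View pics/t9.png

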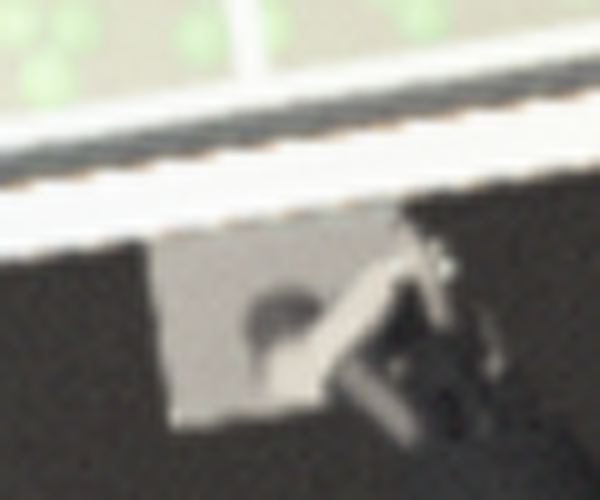

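Emit:
arm_command(
  deltas=[
    [[0, 0, 0, -2, 0, 0, 25], [0, 0, 0, -2, 0, 0, 50], [0, 0, 0, -2, 0, 0, 50], [0, 0, 0, -2, 0, -15, 50], [0, 0, 0, -2, 0, -40, 50], [0, 0, 0, -2, 0, -65, 50], [0, 0, 0, -2, 0, -65, 50]],
  ],
  newtons=30,
)

```text
clock: 15.52
ee_pos: [0.5481, -0.124, 0.2869]
tcp_rot: [[0.617, -0.457, 0.641], [-0.651, -0.754, 0.088], [0.443, -0.471, -0.762]]
ft_force: [-0.4, 0.4, 0.1]
gripper_width: 0.05
```

Run:
```python
from h import *
th=.28
s=st(); print(s['joint_pos'].round(1),s['ee_pos'],s['gripper_width'],s['ft_force'])
for n,(u0,v0,u1,v1),S in (("scene",(200,170,290,250),8),("top",(255,145,315,195),12)):
    im,d=snap(n,"10")
    A=cv2.resize(im[v0:v1,u0:u1,::-1],None,fx=S,fy=S,interpolation=2)
    f=lambda X:((proj(n,X)-[u0,v0]+.5)*S)
    for p in f([pin(th),gmid(th,1.57,.012),gmid(th,1.57,.065)]): cv2.circle(A,tuple(int(a) for a in p),3,(0,0,255),-1)
    for p in f([gmid(th,1.2,.065)]): cv2.circle(A,tuple(int(a) for a in p),3,(0,255,0),-1)
    cv2.imwrite(f"pics/{n}10z.png",A)
```

```text
[-26.  -15.4 100.7  24.1  61.8  97.7] [ 0.5480506  -0.12395293  0.28690401] 0.05001314942999927 [-0.43719436  0.37103546  0.07300184]
```

View pics/scene10z.png

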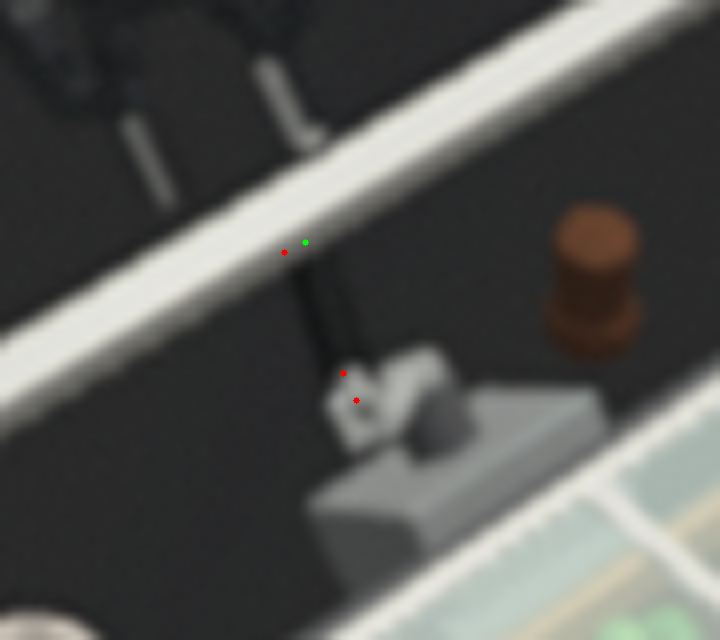

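View pics/top10z.png

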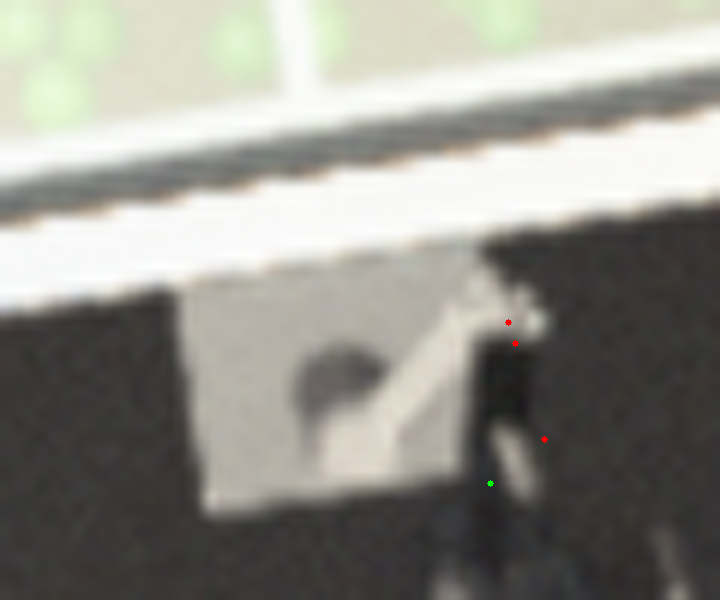

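Emit:
arm_command(
  deltas=[
    [[0, 0, -0.17, 0, 0, 0, 60], [0, 0, -0.34, 0, 0, 0, 60], [0, 0, -0.51, 0, 0, 0, 60], [0, 0, -0.68, 0, 0, 0, 60], [0, 0, -0.85, 0, 0, 0, 60], [0, 0, -1.02, 0, 0, 0, 60], [0, 0, -1.19, 0, 0, 0, 60], [0, 0, -1.36, 0, 0, 0, 60], [0, 0, -1.5, 0, 0, 0, 60], [0, 0, -1.57, 0, 0, 0, 60], [0, 0, -1.57, 0, 0, 0, 60]],
  ],
)

```text
clock: 17.0
ee_pos: [0.5482, -0.1231, 0.2824]
tcp_rot: [[0.46, 0.62, 0.636], [0.753, -0.652, 0.091], [0.471, 0.436, -0.766]]
ft_force: [-0.2, 0.3, -0.7]
gripper_width: 0.06
```

Run:
```python
from h import *
th=.28; a=arm(th); yp=np.cross(cz,a); R=np.c_[yp,a,-cz]
s=st(); print(s['joint_pos'].round(1),s['ee_pos'],s['gripper_width'],s['ft_force'])
B=pin(th)+(.038+.006)*cz
for r in (-.012,0,.001): print(r,delta(B+r*a,R))
print(delta(B-.012*a+.06*cz,R))
for n,(u0,v0,u1,v1),S in (("scene",(200,170,290,250),8),("top",(255,145,315,195),12)):
    im,d=snap(n,"11")
    crop(im,u0,v0,u1,v1,S,f"pics/{n}11z.png")
    P=pts(n,d); X=P-pin(th); L=np.stack([X@a,X@yp,X@cz],-1)
    q=(im.max(-1)<60)&(np.abs(L[...,1])<.03)&(np.abs(L[...,0]+.01)<.04)&(L[...,2]>.01)&(L[...,2]<.07)
    for lo in np.arange(.01,.07,.01):
        w=q&(L[...,2]>=lo)&(L[...,2]<lo+.01); print(n,lo.round(2),w.sum(), (np.median(L[w],0)*1e3).round(1) if w.any() else '')
```

```text
[-25.9 -15.1 100.8  24.1  61.7   7.8] [ 0.54821684 -0.12310339  0.28243368] 0.059993444586598305 [-0.21739919  0.2601192  -0.73472955]
-0.012 [-2.00e-04  6.00e-04 -4.10e-03  4.00e-01 -1.16e+01  7.33e+01]
0 [-2.00e-04  6.00e-04 -4.10e-03  4.00e-01  4.00e-01  7.33e+01]
0.001 [-2.00e-04  6.00e-04 -4.10e-03  4.00e-01  1.40e+00  7.33e+01]
[-2.00e-04  6.00e-04 -4.10e-03  3.00e-01 -1.16e+01  1.33e+01]
scene 0.01 12 [ 0.7  4.4 17.6]
scene 0.02 22 [ 0.2  4.1 25.5]
scene 0.03 20 [-3.4  4.5 35.2]
scene 0.04 24 [-6.3  3.6 45.3]
scene 0.05 15 [-8.7  4.  54.4]
scene 0.06 0 
top 0.01 0 
top 0.02 8 [-0.8  7.8 25.9]
top 0.03 7 [-4.   5.6 35.6]
top 0.04 12 [-7.1  5.  45. ]
top 0.05 14 [-13.7   4.   57.6]
top 0.06 8 [-17.2   4.4  62.7]
```

View pics/scene11z.png

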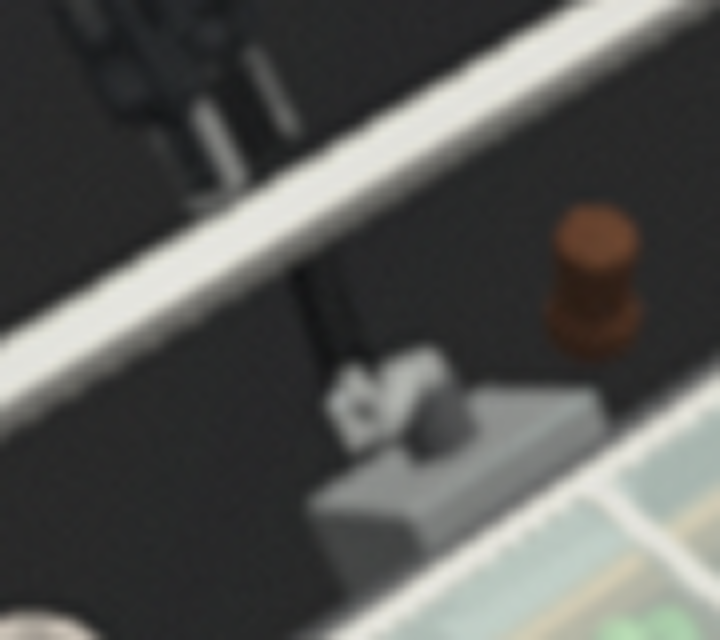

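View pics/top11z.png

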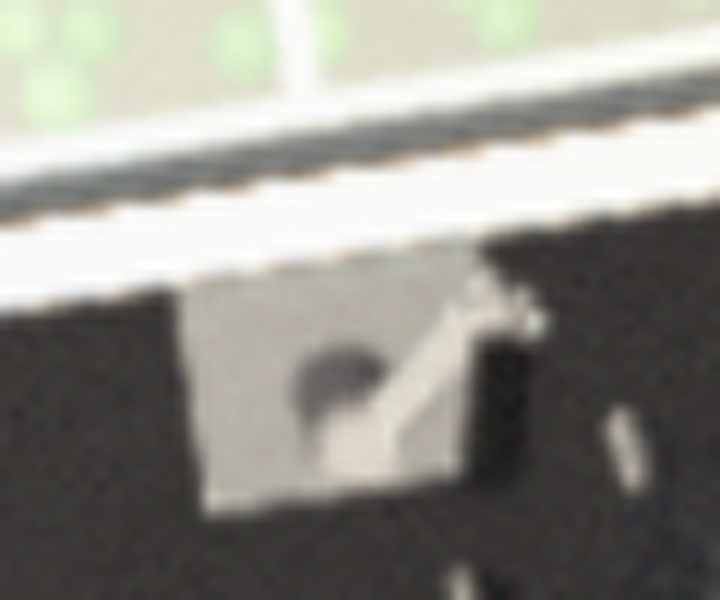

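Emit:
arm_command(
  deltas=[
    [[0, 0, 0, 0, -6, 5, 60], [0, 0, 0, 0, -12, 15, 60], [0, 0, 0, 0, -12, 35, 60], [0, 0, 0, 0, -12, 55, 60], [0, 0, 0, 0, -12, 70, 60], [0, 0, 0, 0, -12, 73, 60], [0, 0, 0, 0, -12, 73, 45], [0, 0, 0, 0, -12, 73, 30], [0, 0, 0, 0, -12, 73, 10], [0, 0, 0, 0, -12, 73, 10], [0, 0, 0, 0, -12, 73, 10]],
  ],
  newtons=40,
)

```text
clock: 18.48
ee_pos: [0.5906, -0.1131, 0.2288]
tcp_rot: [[0.457, 0.607, 0.65], [0.754, -0.652, 0.08], [0.472, 0.454, -0.756]]
ft_force: [21.2, -13.4, 0.9]
gripper_width: 0.021
```

Emit:
arm_command(
  deltas=[
    [[0, 0, 0, 0, 3, 0, 10], [0, 0, 0, 0, 6, 0, 10], [0, 0, 0, 0, 9, 0, 10], [0, 0, 0, 0, 11, 0, 10], [0, 0, 0, 0, 12, 0, 10], [0, 0, 0, 0, 12, 0, 10]],
  ],
)

```text
clock: 19.23
ee_pos: [0.5947, -0.1169, 0.2301]
tcp_rot: [[0.458, 0.618, 0.639], [0.754, -0.651, 0.09], [0.472, 0.441, -0.764]]
ft_force: [-7.8, 1.7, 8.0]
gripper_width: 0.0191
```

Run:
```python
from h import *
th=.28; a=arm(th); yp=np.cross(cz,a); R=np.c_[yp,a,-cz]
s=st(); print(s['joint_pos'].round(1),s['ee_pos'],s['gripper_width'],s['ft_force'],R.T@s['ft_force'])
print(R.T@(s['ee_pos']-pin(th))*1e3)
for n,(u0,v0,u1,v1),S in (("scene",(200,170,290,250),8),("top",(255,145,315,195),12)):
    im,d=snap(n,"12")
    crop(im,u0,v0,u1,v1,S,f"pics/{n}12z.png")
```

```text
[-22.6  -6.1  99.1  24.1  53.5   7.7] [ 0.59473632 -0.11687435  0.23011578] 0.01909670399247061 [-7.84734145  1.71118995  8.01079327] [  1.47031581  -2.47539189 -10.97234497]
[  0.99271937   1.55226592 -47.01447644]
```

View pics/scene12z.png

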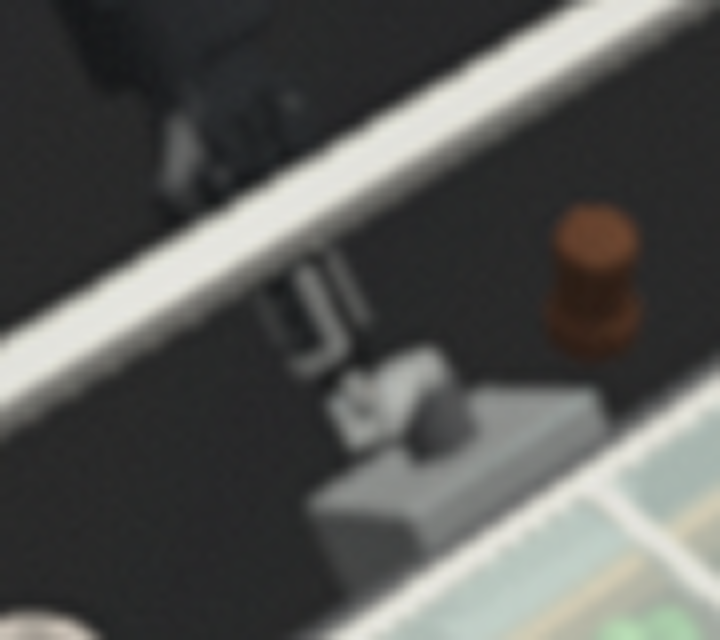

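View pics/top12z.png

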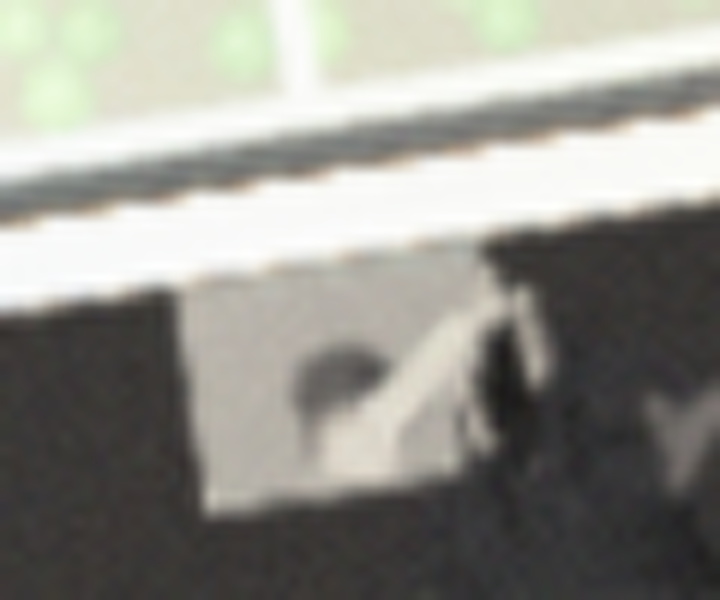

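Emit:
arm_command(
  deltas=[
    [[0, 0, 0, 7, -0.4, 0, 10], [0, 0, 0, 17.4, -2.2, 0, 10], [0, 0, 0, 30.7, -7, 0, 10], [0, 0, 0, 42.7, -14.4, 0, 10], [0, 0, 0, 53, -24, 0, 10], [0, 0, 0, 61.2, -35.4, 0, 10], [0, 0, 0, 66.9, -48.3, 0, 10], [0, 0, 0, 70, -62, 0, 10], [0, 0, 0, 70.5, -72.6, 0, 10], [0, 0, 0, 70.5, -72.6, 0, 10]],
  ],
  newtons=40,
)

```text
clock: 20.58
ee_pos: [0.5807, -0.018, 0.2297]
tcp_rot: [[0.461, 0.619, 0.636], [0.754, -0.651, 0.087], [0.467, 0.44, -0.767]]
ft_force: [-18.9, -9.9, 8.1]
gripper_width: 0.0192
```

Run:
```python
from h import *
th=.28; a=arm(th); yp=np.cross(cz,a); R=np.c_[yp,a,-cz]
s=st(); print(s['joint_pos'].round(1),s['ee_pos'],s['gripper_width'],"F tool",R.T@s['ft_force'])
q=R.T@(s['ee_pos']-HUB)*1e3; print("rel hub yp,a,-cz",q, "radius",np.hypot(q[0],q[1]),"theta",th+np.arctan2(q[0],q[1]))
for n,(u0,v0,u1,v1),S in (("scene",(180,130,310,250),6),("top",(245,120,335,195),8)):
    im,d=snap(n,"13")
    crop(im,u0,v0,u1,v1,S,f"pics/{n}13z.png")
```

```text
[-10.5 -11.9 104.2  15.2  50.2  22.7] [ 0.58070854 -0.01799468  0.22968819] 0.019155538810840467 F tool [-12.30073524  -1.72359184 -19.16636576]
rel hub yp,a,-cz [ 69.04738324  -1.54010487 -62.54632027] radius 69.06455715429556 theta 1.8730976720701655
```

View pics/scene13z.png

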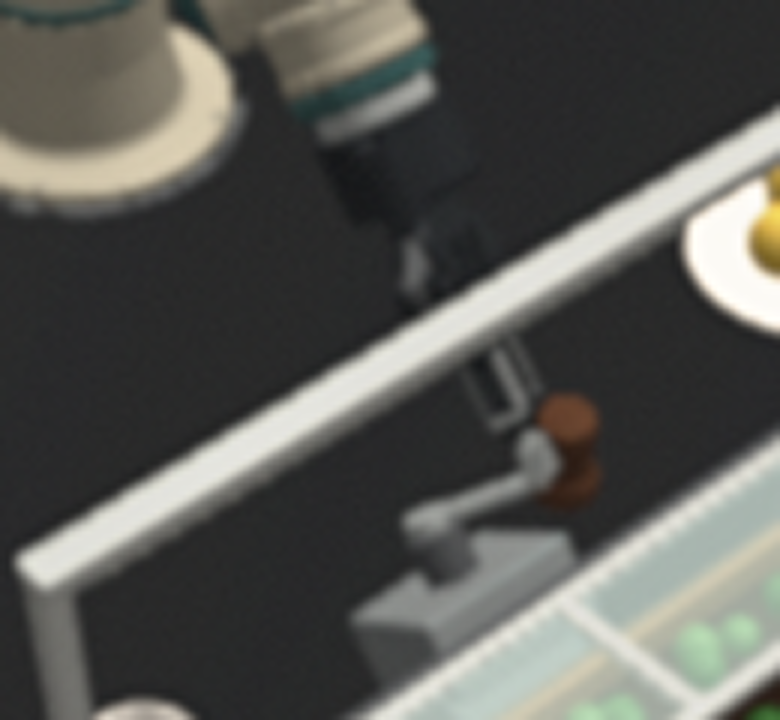

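View pics/top13z.png

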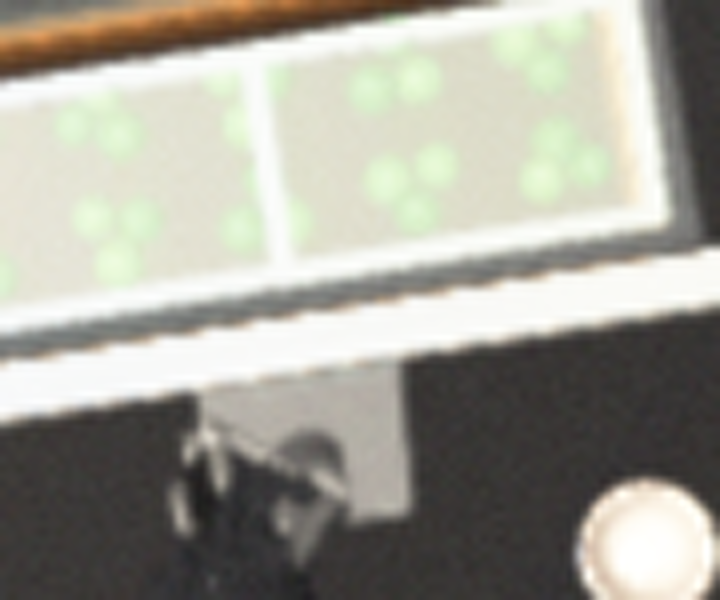

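```bash
cat > rows.py <<'E'
import numpy as np,sys
def rows(phis,cmd,c=(-1,1),r=70,z=-2):
    p=np.c_[c[0]+r*np.sin(phis),c[1]+r*np.cos(phis)]-cmd
    print([[0,0,0,round(a,1),round(b,1),z,10] for a,b in p.tolist()]); print("end cmd",p[-1]+cmd)
E
python3 -c "
from rows import *
ph=1.607+np.r_[.12,.3,.5+.2*np.arange(17)]
ph=np.r_[ph,ph[-1]]
print(ph,len(ph)); rows(ph,np.array([71.5,-1.05]))"
```

```text
[1.727 1.907 2.107 2.307 2.507 2.707 2.907 3.107 3.307 3.507 3.707 3.907
 4.107 4.307 4.507 4.707 4.907 5.107 5.307 5.307] 20
[[0, 0, 0, -3.4, -8.8, -2, 10], [0, 0, 0, -6.4, -21.0, -2, 10], [0, 0, 0, -12.3, -33.7, -2, 10], [0, 0, 0, -20.6, -45.0, -2, 10], [0, 0, 0, -31.0, -54.3, -2, 10], [0, 0, 0, -43.0, -61.4, -2, 10], [0, 0, 0, -56.2, -66.0, -2, 10], [0, 0, 0, -70.1, -67.9, -2, 10], [0, 0, 0, -84.0, -67.0, -2, 10], [0, 0, 0, -97.5, -63.3, -2, 10], [0, 0, 0, -110.0, -57.1, -2, 10], [0, 0, 0, -121.0, -48.4, -2, 10], [0, 0, 0, -130.1, -37.8, -2, 10], [0, 0, 0, -136.8, -25.6, -2, 10], [0, 0, 0, -141.0, -12.2, -2, 10], [0, 0, 0, -142.5, 1.7, -2, 10], [0, 0, 0, -141.2, 15.6, -2, 10], [0, 0, 0, -137.1, 29.0, -2, 10], [0, 0, 0, -130.5, 41.3, -2, 10], [0, 0, 0, -130.5, 41.3, -2, 10]]
end cmd [-58.98565242  40.2130605 ]
```

Emit:
arm_command(
  deltas=[
    [[0, 0, 0, -3.4, -8.8, -1, 10], [0, 0, 0, -6.4, -21, -2, 10], [0, 0, 0, -12.3, -33.7, -2, 10], [0, 0, 0, -20.6, -45, -2, 10], [0, 0, 0, -31, -54.3, -2, 10], [0, 0, 0, -43, -61.4, -2, 10], [0, 0, 0, -56.2, -66, -2, 10], [0, 0, 0, -70.1, -67.9, -2, 10], [0, 0, 0, -84, -67, -2, 10], [0, 0, 0, -84, -67, -2, 10]],
  ],
  newtons=40,
)

```text
clock: 21.92
ee_pos: [0.5015, -0.0375, 0.1627]
tcp_rot: [[0.459, 0.615, 0.641], [0.753, -0.652, 0.087], [0.472, 0.443, -0.763]]
ft_force: [14.5, -6.1, -4.5]
gripper_width: 0.0186
```

```bash
cat > chk.py <<'E'
from h import *
import sys
th=.28; a=arm(th); yp=np.cross(cz,a); R=np.c_[yp,a,-cz]
s=st(); print(s['clock'],s['joint_pos'].round(1),s['gripper_width'],"F tool",(R.T@s['ft_force']).round(1))
q=R.T@(s['ee_pos']-HUB)*1e3; print("rel hub yp,a,-cz",q.round(1), "radius",np.hypot(q[0]+1,q[1]-1),"phi",np.arctan2(q[0]+1,q[1]-1)%(2*np.pi)); print("rot err",Rn.from_matrix(R.T@Rn.from_matrix(s['tcp_rot']).as_matrix()).as_rotvec().round(3))
t=sys.argv[1]
for n,(u0,v0,u1,v1),S in (("scene",(160,120,310,250),5),("top",(220,100,340,210),6)):
    im,d=snap(n,t)
    crop(im,u0,v0,u1,v1,S,f"pics/{n}{t}z.png")
E
python3 chk.py 14
```

```text
21.925 [-16.2 -22.5 120.6  21.3  46.2  13. ] 0.018623448463317163 F tool [-0.1 11.  12.2]
rel hub yp,a,-cz [-13.4 -67.5 -63.5] radius 69.61873644740291 phi 3.320105239636485
rot err [-0.008  0.     0.003]
```

View pics/scene14z.png

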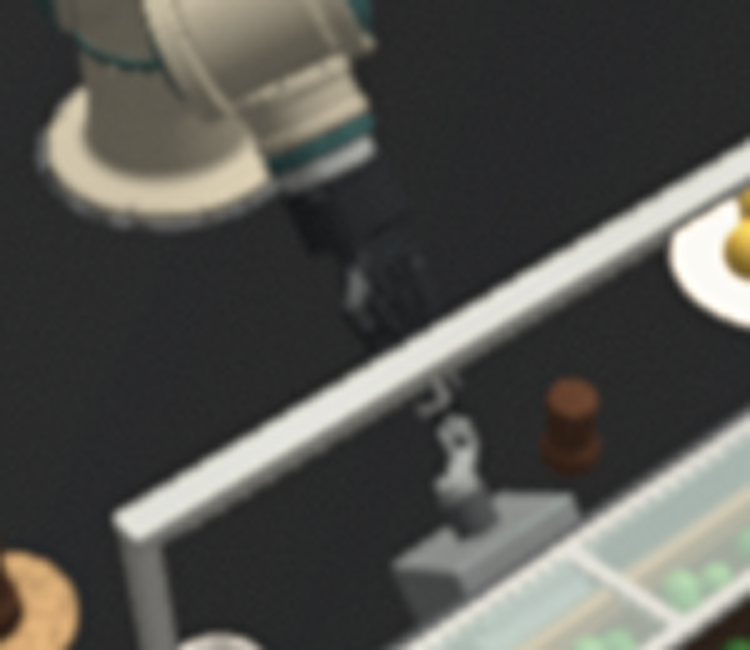

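```bash
python3 -c "
from rows import *
ph=3.307+np.r_[.12,.3,.52+.22*np.arange(17)]
ph=np.r_[ph,ph[-1]]
print(ph[-1],len(ph)); rows(ph,np.array([-12.5,-68.05]),r=70,z=0.5)"
```

```text
7.3469999999999995 20
[[0, 0, 0, -8.2, 1.9, 0.5, 10], [0, 0, 0, -19.9, 6.5, 0.5, 10], [0, 0, 0, -32.8, 14.9, 0.5, 10], [0, 0, 0, -43.6, 25.8, 0.5, 10], [0, 0, 0, -51.7, 38.9, 0.5, 10], [0, 0, 0, -56.7, 53.4, 0.5, 10], [0, 0, 0, -58.5, 68.7, 0.5, 10], [0, 0, 0, -56.9, 84.0, 0.5, 10], [0, 0, 0, -52.0, 98.5, 0.5, 10], [0, 0, 0, -44.0, 111.7, 0.5, 10], [0, 0, 0, -33.4, 122.8, 0.5, 10], [0, 0, 0, -20.6, 131.3, 0.5, 10], [0, 0, 0, -6.2, 136.8, 0.5, 10], [0, 0, 0, 9.0, 139.0, 0.5, 10], [0, 0, 0, 24.3, 137.9, 0.5, 10], [0, 0, 0, 39.0, 133.4, 0.5, 10], [0, 0, 0, 52.4, 125.9, 0.5, 10], [0, 0, 0, 63.8, 115.6, 0.5, 10], [0, 0, 0, 72.7, 103.0, 0.5, 10], [0, 0, 0, 72.7, 103.0, 0.5, 10]]
end cmd [60.19498192 34.98785353]
```

Emit:
arm_command(
  deltas=[
    [[0, 0, 0, -8.2, 1.9, 0.5, 10], [0, 0, 0, -19.9, 6.5, 0.5, 10], [0, 0, 0, -32.8, 14.9, 0.5, 10], [0, 0, 0, -43.6, 25.8, 0.5, 10], [0, 0, 0, -51.7, 38.9, 0.5, 10], [0, 0, 0, -56.7, 53.4, 0.5, 10], [0, 0, 0, -58.5, 68.7, 0.5, 10], [0, 0, 0, -56.9, 84, 0.5, 10], [0, 0, 0, -52, 98.5, 0.5, 10], [0, 0, 0, -44, 111.7, 0.5, 10], [0, 0, 0, -44, 111.7, 0.5, 10]],
  ],
  newtons=40,
)

```text
clock: 23.4
ee_pos: [0.5504, -0.143, 0.1903]
tcp_rot: [[0.459, 0.618, 0.638], [0.754, -0.651, 0.088], [0.47, 0.441, -0.765]]
ft_force: [-2.1, -6.7, 3.6]
gripper_width: 0.0189
```

```bash
python3 chk.py 15
```

```text
23.4 [-28.1  -9.6 106.9  28.7  52.1  -0.8] 0.018934270104983122 F tool [-4.3  4.6 -4.7]
rel hub yp,a,-cz [-57.7  43.5 -63.1] radius 70.89041957227685 phi 5.35549456500707
rot err [-0.004 -0.001  0.002]
```

View pics/scene15z.png

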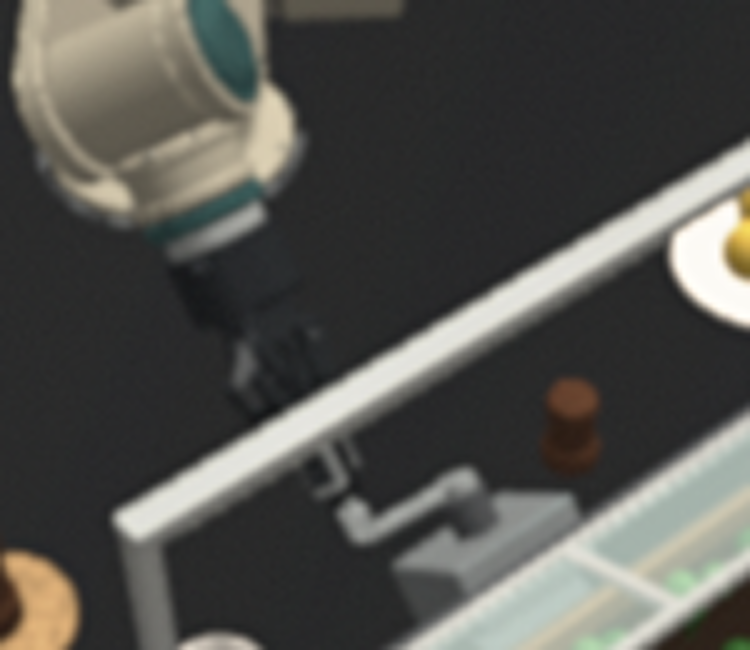

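```bash
python3 -c "
from rows import *
ph=5.367+np.r_[.12,.3,.52+.22*np.arange(16)]
ph=np.r_[ph,ph[-1]]
print(ph[-1],len(ph)); rows(ph,np.array([-56.5,43.65]),r=70,z=0)"
```

```text
9.187 19
[[0, 0, 0, 5.5, 6.3, 0, 10], [0, 0, 0, 15.0, 14.5, 0, 10], [0, 0, 0, 28.5, 21.9, 0, 10], [0, 0, 0, 43.2, 26.3, 0, 10], [0, 0, 0, 58.6, 27.3, 0, 10], [0, 0, 0, 73.8, 24.9, 0, 10], [0, 0, 0, 88.1, 19.3, 0, 10], [0, 0, 0, 100.8, 10.7, 0, 10], [0, 0, 0, 111.4, -0.5, 0, 10], [0, 0, 0, 119.2, -13.7, 0, 10], [0, 0, 0, 124.0, -28.3, 0, 10], [0, 0, 0, 125.5, -43.6, 0, 10], [0, 0, 0, 123.6, -58.8, 0, 10], [0, 0, 0, 118.4, -73.3, 0, 10], [0, 0, 0, 110.2, -86.3, 0, 10], [0, 0, 0, 99.4, -97.2, 0, 10], [0, 0, 0, 86.4, -105.4, 0, 10], [0, 0, 0, 72.0, -110.7, 0, 10], [0, 0, 0, 72.0, -110.7, 0, 10]]
end cmd [ 15.48805832 -67.03046327]
```

Emit:
arm_command(
  deltas=[
    [[0, 0, 0, 5.5, 6.3, 0, 10], [0, 0, 0, 15, 14.5, 0, 10], [0, 0, 0, 28.5, 21.9, 0, 10], [0, 0, 0, 43.2, 26.3, 0, 10], [0, 0, 0, 58.6, 27.3, 0, 10], [0, 0, 0, 73.8, 24.9, 0, 10], [0, 0, 0, 88.1, 19.3, 0, 10], [0, 0, 0, 100.8, 10.7, 0, 10], [0, 0, 0, 111.4, -0.5, 0, 10], [0, 0, 0, 119.2, -13.7, 0, 10], [0, 0, 0, 124, -28.3, 0, 10], [0, 0, 0, 125.5, -43.6, 0, 10], [0, 0, 0, 123.6, -58.8, 0, 10], [0, 0, 0, 118.4, -73.3, 0, 10], [0, 0, 0, 110.2, -86.3, 0, 10], [0, 0, 0, 99.4, -97.2, 0, 10], [0, 0, 0, 86.4, -105.4, 0, 10], [0, 0, 0, 72, -110.7, 0, 10], [0, 0, 0, 72, -110.7, 0, 10]],
  ],
  newtons=40,
)

```text
clock: 25.88
ee_pos: [0.5144, -0.0175, 0.1754]
tcp_rot: [[0.46, 0.616, 0.64], [0.753, -0.652, 0.086], [0.47, 0.442, -0.764]]
ft_force: [3.5, -10.4, 2.6]
gripper_width: 0.0195
```

```bash
python3 chk.py 16; python3 -c "
from rows import *
ph=9.187+np.r_[.12,.3,.5,.7,.9,1.1,1.25,1.38,1.48,1.56,1.63,1.7]
print(ph[-1]+.28,len(ph)); rows(ph,np.array([15.5,-67.05]),r=70,z=0)"
```

```text
25.875 [-12.4 -21.4 118.2  17.9  46.1  18.5] 0.019467826719415996 F tool [-5.  10.1 -0.7]
rel hub yp,a,-cz [ 13.6 -66.9 -63.1] radius 69.44222309615552 phi 2.929632381551729
rot err [-0.007 -0.002  0.003]
11.166999999999998 12
[[0, 0, 0, -8.3, -1.5, 0, 10], [0, 0, 0, -20.9, -1.8, 0, 10], [0, 0, 0, -34.6, 0.4, 0, 10], [0, 0, 0, -47.7, 5.4, 0, 10], [0, 0, 0, -59.5, 12.8, 0, 10], [0, 0, 0, -69.7, 22.5, 0, 10], [0, 0, 0, -75.9, 31.0, 0, 10], [0, 0, 0, -80.2, 39.0, 0, 10], [0, 0, 0, -82.8, 45.5, 0, 10], [0, 0, 0, -84.3, 50.8, 0, 10], [0, 0, 0, -85.4, 55.6, 0, 10], [0, 0, 0, -86.1, 60.5, 0, 10]]
end cmd [-70.587812    -6.58527659]
```

View pics/scene16z.png

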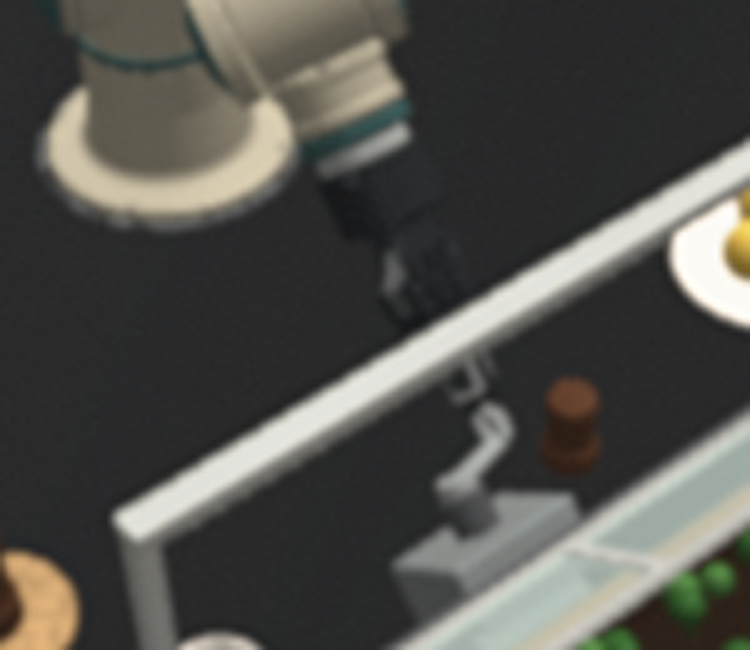

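Emit:
arm_command(
  deltas=[
    [[0, 0, 0, -8.3, -1.5, 0, 10], [0, 0, 0, -20.9, -1.8, 0, 10], [0, 0, 0, -34.6, 0.4, 0, 10], [0, 0, 0, -47.7, 5.4, 0, 10], [0, 0, 0, -59.5, 12.8, 0, 10], [0, 0, 0, -69.7, 22.5, 0, 10], [0, 0, 0, -75.9, 31, 0, 10], [0, 0, 0, -80.2, 39, 0, 10], [0, 0, 0, -82.8, 45.5, 0, 10], [0, 0, 0, -84.3, 50.8, 0, 10], [0, 0, 0, -84.3, 50.8, 0, 10]],
  ],
  newtons=40,
)

```text
clock: 27.35
ee_pos: [0.5071, -0.1117, 0.1579]
tcp_rot: [[0.458, 0.619, 0.638], [0.753, -0.652, 0.091], [0.472, 0.438, -0.765]]
ft_force: [-2.5, 0.4, 7.3]
gripper_width: 0.0188
```

```bash
python3 chk.py 17
```

```text
27.35 [-27.1 -16.8 116.8  29.3  49.4  -1.4] 0.018800553309873257 F tool [ 2.6  1.4 -7.2]
rel hub yp,a,-cz [-69.1 -17.9 -62.9] radius 70.67697956400737 phi 4.441336350834855
rot err [-0.002  0.001  0.003]
```

View pics/scene17z.png

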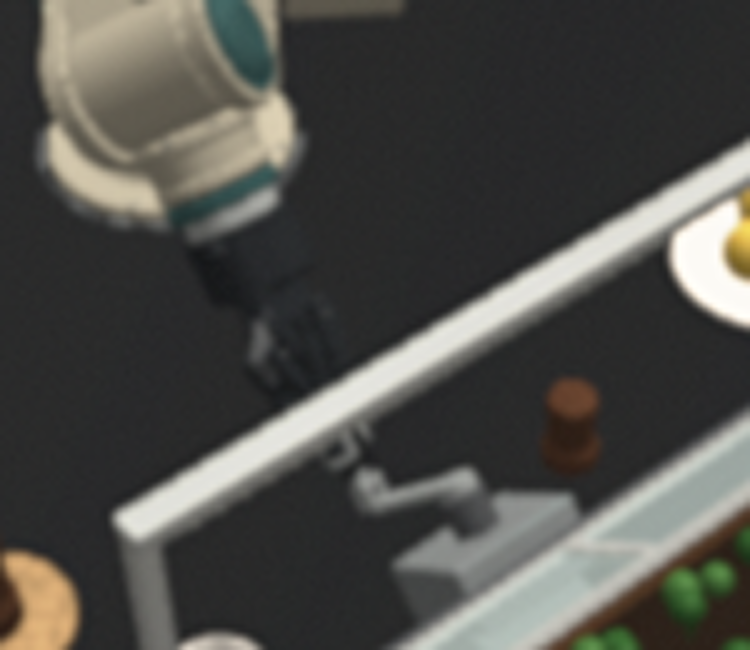

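Emit:
arm_command(
  deltas=[
    [[0, 0, 0, -0.6, 2.4, 0, 10], [0, 0, 0, -1.1, 4.8, 0, 10], [0, 0, 0, -1.5, 7.2, 0, 10], [0, 0, 0, -1.8, 9.7, 0, 10], [0, 0, 0, -1.8, 9.7, 0, 10]],
  ],
  newtons=40,
)

```text
clock: 28.08
ee_pos: [0.5091, -0.1143, 0.158]
tcp_rot: [[0.457, 0.63, 0.628], [0.753, -0.65, 0.105], [0.474, 0.425, -0.771]]
ft_force: [-36.7, 20.5, 21.2]
gripper_width: 0.0189
```

```bash
python3 chk.py 18
```

```text
28.075 [-27.6 -15.7 115.8  29.8  50.6  -2.1] 0.018915602096611688 F tool [  8.6 -26.8 -37.7]
rel hub yp,a,-cz [-70.1 -14.9 -62. ] radius 70.88362644520863 phi 4.485639038911666
rot err [0.016 0.003 0.003]
```

Emit:
arm_command(
  deltas=[
    [[0, 0, 0, 0.4, -3, 0, 10], [0, 0, 0, 0.8, -6, -1, 10], [0, 0, 0, 0.8, -6, -1, 10], [0, 0, 0, 0.8, -6, -1, 25], [0, 0, 0, 0.8, -6, -1, 45], [0, 0, 0, 0.8, -6, -1, 50], [0, 0, 0, 0.8, -6, -1, 50]],
  ],
)

```text
clock: 29.05
ee_pos: [0.5083, -0.1155, 0.1593]
tcp_rot: [[0.459, 0.619, 0.637], [0.753, -0.652, 0.09], [0.471, 0.438, -0.766]]
ft_force: [-1.0, -0.4, 1.0]
gripper_width: 0.0499
```

```bash
python3 chk.py 19
```

```text
29.05 [-27.5 -16.4 116.3  29.4  49.7  -1.7] 0.04986408270646431 F tool [-0.3  0.1 -1.5]
rel hub yp,a,-cz [-70.8 -14.1 -63.6] radius 71.38992297037439 phi 4.499743713388409
rot err [-0.001 -0.     0.003]
```

Emit:
arm_command(
  deltas=[
    [[0, 0, 0, 0, 0, -15, 50], [0, 0, 0, 0, 0, -40, 50], [0, 0, 0, 0, 0, -70, 50], [0, 0, 0, 0, 0, -100, 50], [0, 0, 0, 0, 0, -100, 50]],
  ],
)

```text
clock: 29.78
ee_pos: [0.4449, -0.1253, 0.2383]
tcp_rot: [[0.458, 0.617, 0.64], [0.754, -0.651, 0.088], [0.471, 0.443, -0.763]]
ft_force: [0.3, -0.5, -0.2]
gripper_width: 0.05
```

```bash
python3 chk.py 20
python3 - <<'E'
from h import *
th=11.0
for n,(u0,v0,u1,v1),S in (("scene",(200,160,300,250),7),("top",(250,145,330,210),9)):
    im,d=load(n,"20")
    A=cv2.resize(im[v0:v1,u0:u1,::-1],None,fx=S,fy=S,interpolation=2)
    f=lambda X:((proj(n,X)-[u0,v0]+.5)*S)
    for p in f([pin(th),gmid(th,1.57,.012),gmid(th,1.57,.065)]): cv2.circle(A,tuple(int(a) for a in p),3,(0,0,255),-1)
    for p in f([gmid(th,1.3,.065)]): cv2.circle(A,tuple(int(a) for a in p),3,(0,255,0),-1)
    cv2.imwrite(f"pics/{n}20y.png",A)
# vent plane
im,d=load("scene","20"); P=pts("scene",d); X=P-O; L=np.stack([X@fx,X@fy,X@ez],-1)
# white vent frame points
q=(im.min(-1)>150)&(np.abs(L[...,1])<.2)&(L[...,0]>.09)&(L[...,0]<.28)&(L[...,2]>.15)&(L[...,2]<.33)
v=L[q]; c=np.polyfit(v[:,0],v[:,2],1); print("vent slope deg",q.sum(),np.degrees(np.arctan(c[0])), v.min(0),v.max(0))
E
```

```text
29.775 [-34.4 -31.9 118.1  28.7  64.7  -1. ] 0.04997027368663871 F tool [-0.3  0.4  0.3]
rel hub yp,a,-cz [ -70.   -12.5 -165.4] radius 70.30649404047836 phi 4.518834013477591
rot err [-0.006  0.     0.002]
vent slope deg 1544 40.61367472182077 [ 0.09809423 -0.18724711  0.17662241] [0.19028527 0.18311857 0.25756082]
```

View pics/scene20y.png

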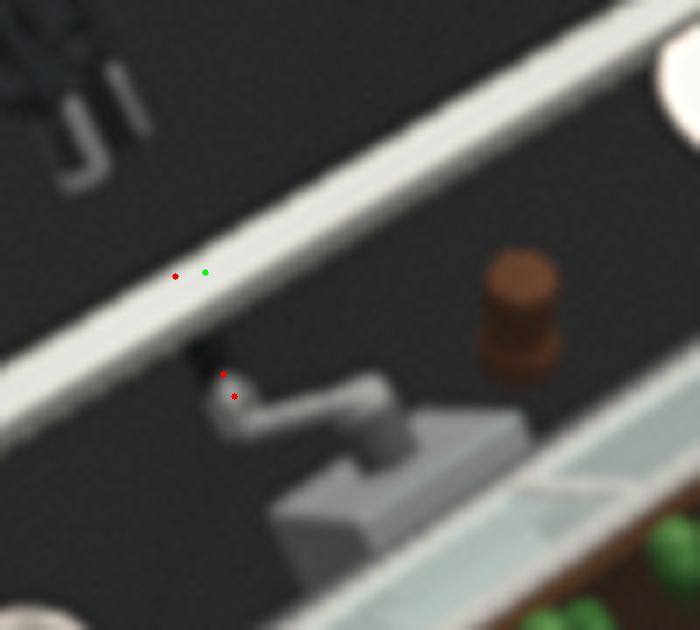

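View pics/top20y.png

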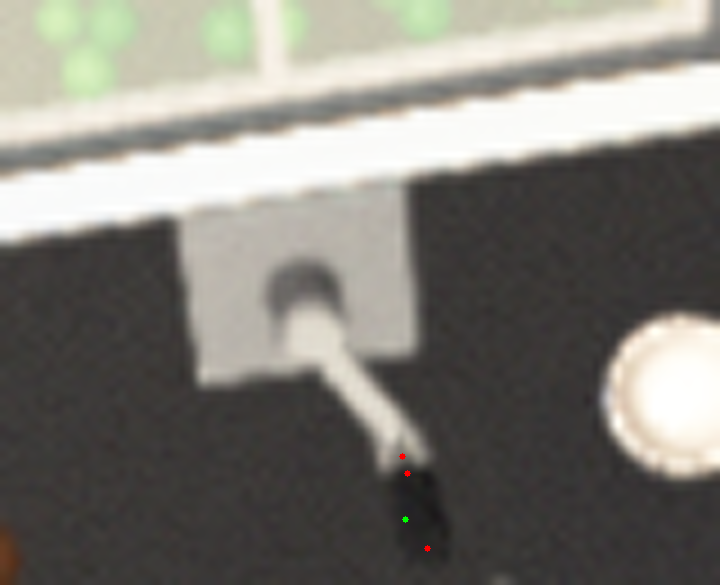

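View pics/scene20.png

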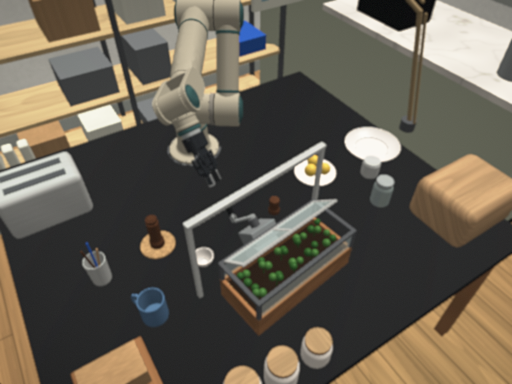

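Run:
```python
from h import *
im,d=load("top","20")
a=im[195:250,325:375].astype(int); m=(a[...,0]<130)&(a[...,0]-a[...,2]>20)
v,u=np.nonzero(m); print("mill blob",u.min()+325,u.max()+325,v.min()+195,v.max()+195)
an=np.linspace(0,6.283,37)
for r,z in((.026,.006),(.026,.026),(.02,.13)):
    q=proj("top",np.c_[.4128+r*np.cos(an),-.3426+r*np.sin(an),0*an+z]); print(z,q.min(0).round(1),q.max(0).round(1))
im,_=load("scene","20"); crop(im,100,190,230,300,6,"pics/m20.png")
```

```text
mill blob 334 364 210 240
0.006 [343.  218.8] [355.4 231.2]
0.026 [344.  218.9] [356.5 231.4]
0.13 [351.2 220.9] [361.5 231.2]
```

View pics/m20.png

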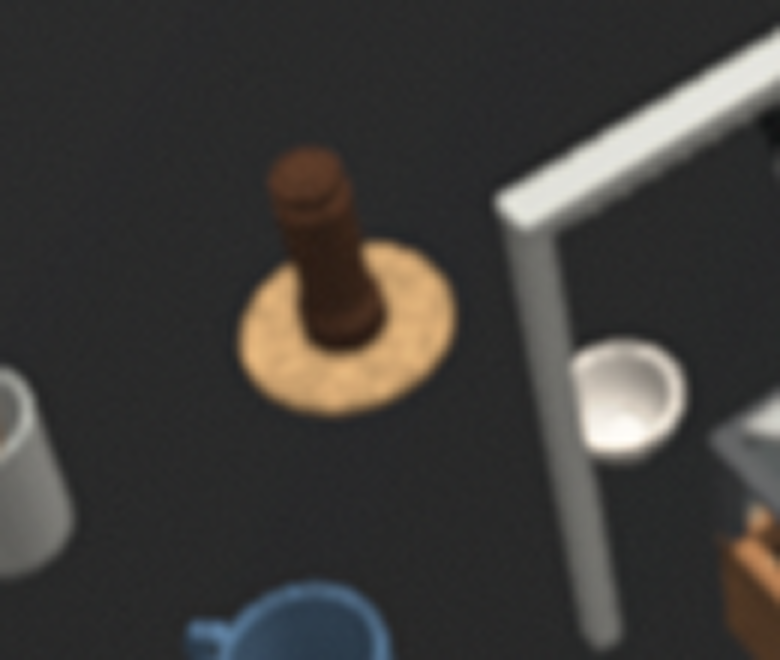

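The mill stands upright near the middle of the mat: its foot is at about (342,322) in the crop and the mat's centre at about (348,327). The gripper is clear of everything, so I'm handing in.

```bash
python3 -c "
from plant import job; print(job.job_done())"
```

```text
the job is handed in; nothing more can be done
None
```

The job is done and handed in at about 30 s of the 72 s. `job_done` gives no verdict, so what follows rests on my own checks.

- **Mill:** I set it upright near the centre of the cork mat and let go. The last scene picture still shows it upright there. My numeric mask check in the top view also picked up mat pixels, so I relied on the picture for this.
- **Grip:** The first fold slipped in the jaws and stopped at about 1.25 rad. I turned the jaws by 90 degrees, took hold again and squared the grip up. In the last top view its tip lies where a fold of 1.57 rad would put it. In the last scene view the light bar hides most of it.
- **Crank and vent:** I turned the crank until the hand met about 28 N against the motion, at roughly 11.05 rad by the TCP position. The measured vent slope is 40.6 degrees (0.71 rad), against 0.715 rad at the stop.
- **Clearances:** The gripper was about 100 mm clear of the grip, with near-zero force on it. The last picture shows the other things where they were, but I did not measure how far they might have moved. The force readings I took between moves never went above about 48 N, the highest coming from pushing against the stop.

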